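# Clear the pipe-hanger rail for the next pipe

## Task

The pipe lying in the green cradle is to be hung next: on the rail, leave the hangers of its colour locked as they are, and free every hanger of the other colour by pushing back its spring bar sideways with the forked tool, never with the fingers. Stand the freed hangers and all the loose blue ones upright on the floor of the grey tray, and leave the forked tool hanging upright in its wooden rest. Do not disturb the other things on the bench.

Things in the scene. Friction and masses are not known exactly. Their poses are not given: they have to be found in the camera images.
- rail: fixed hanger rail, dark steel base 155 x 430 (y) x 30 mm; origin on the table below the hangers' centre line. Stations at y = -157.5, -52.5, 52.5, 157.5 mm, x = 0 (a hanger's underside at z = 30 mm, yaw as the rail). Back stop at x = 36 to 46 mm, corner posts beside each hanger at x = -34 to -24 and 25 to 35 mm, to z = 56 mm; bar brackets at x = -101 to -85 mm, to z = 66 mm
- lifter (a point): middle of the rail's top, z = 30 mm. Under each hanger a spring lifter pushes it up 16 mm within 0.5 s once its spring bar is pushed clear; it then stays up, loose between the corner posts, even when the bar is let go, and can be lifted straight out by its sides
- bar1: spring bar of the station at y = -157.5 mm: rod 10 mm thick along the rail's x, z = 50 mm. Origin on its axis at the middle of the bare neck, where the fork goes over it (rail x = -48 mm at rest); red flange (26 mm wide) faces it 12 mm towards -x; the hanger's front is 13 mm towards +x. Nose locks the hanger's foot; flange pushed 9 to 12 mm to -x (6 to 8 N, stop at 14) frees it; springs back
- bar2: spring bar of the station at y = -52.5 mm: rod 10 mm thick along the rail's x, z = 50 mm. Origin on its axis at the middle of the bare neck, where the fork goes over it (rail x = -48 mm at rest); red flange (26 mm wide) faces it 12 mm towards -x; the hanger's front is 13 mm towards +x. Nose locks the hanger's foot; flange pushed 9 to 12 mm to -x (6 to 8 N, stop at 14) frees it; springs back
- bar3: spring bar of the station at y = 52.5 mm: rod 10 mm thick along the rail's x, z = 50 mm. Origin on its axis at the middle of the bare neck, where the fork goes over it (rail x = -48 mm at rest); red flange (26 mm wide) faces it 12 mm towards -x; the hanger's front is 13 mm towards +x. Nose locks the hanger's foot; flange pushed 9 to 12 mm to -x (6 to 8 N, stop at 14) frees it; springs back
- bar4: spring bar of the station at y = 157.5 mm: rod 10 mm thick along the rail's x, z = 50 mm. Origin on its axis at the middle of the bare neck, where the fork goes over it (rail x = -48 mm at rest); red flange (26 mm wide) faces it 12 mm towards -x; the hanger's front is 13 mm towards +x. Nose locks the hanger's foot; flange pushed 9 to 12 mm to -x (6 to 8 N, stop at 14) frees it; springs back
- copper1_mid (a point): a copper-coloured pipe hanger locked in one of the rail's stations, 70 (x) x 34 (y) x 62 mm tall, 0.12 kg; point on its centre line, 31 mm above its underside. z up, x to the rail's back when mounted. Foot 14 mm high; flat sides 34 mm apart in y, plain 14 to 46 mm up for x -20 to 30 mm; two cheeks above, flush with these sides; at -x an eye for the spring bar
- copper2_mid (a point): a copper-coloured pipe hanger locked in one of the rail's stations, 70 (x) x 34 (y) x 62 mm tall, 0.12 kg; point on its centre line, 31 mm above its underside. z up, x to the rail's back when mounted. Foot 14 mm high; flat sides 34 mm apart in y, plain 14 to 46 mm up for x -20 to 30 mm; two cheeks above, flush with these sides; at -x an eye for the spring bar
- white1_mid (a point): a white pipe hanger locked in one of the rail's stations, 70 (x) x 34 (y) x 62 mm tall, 0.12 kg; point on its centre line, 31 mm above its underside. z up, x to the rail's back when mounted. Foot 14 mm high; flat sides 34 mm apart in y, plain 14 to 46 mm up for x -20 to 30 mm; two cheeks above, flush with these sides; at -x an eye for the spring bar
- white2_mid (a point): a white pipe hanger locked in one of the rail's stations, 70 (x) x 34 (y) x 62 mm tall, 0.12 kg; point on its centre line, 31 mm above its underside. z up, x to the rail's back when mounted. Foot 14 mm high; flat sides 34 mm apart in y, plain 14 to 46 mm up for x -20 to 30 mm; two cheeks above, flush with these sides; at -x an eye for the spring bar
- blue1_mid (a point): a loose blue pipe hanger standing on the bench (None if absent; may be knocked aside), 70 (x) x 34 (y) x 62 mm tall, 0.12 kg; point on its centre line, 31 mm above its underside. z up, x to the rail's back when mounted. Foot 14 mm high; flat sides 34 mm apart in y, plain 14 to 46 mm up for x -20 to 30 mm; two cheeks above, flush with these sides; at -x an eye for the spring bar
- blue2_mid (a point): a loose blue pipe hanger standing on the bench (None if absent; may be knocked aside), 70 (x) x 34 (y) x 62 mm tall, 0.12 kg; point on its centre line, 31 mm above its underside. z up, x to the rail's back when mounted. Foot 14 mm high; flat sides 34 mm apart in y, plain 14 to 46 mm up for x -20 to 30 mm; two cheeks above, flush with these sides; at -x an eye for the spring bar
- blue3_mid (a point): a loose blue pipe hanger standing on the bench (None if absent; may be knocked aside), 70 (x) x 34 (y) x 62 mm tall, 0.12 kg; point on its centre line, 31 mm above its underside. z up, x to the rail's back when mounted. Foot 14 mm high; flat sides 34 mm apart in y, plain 14 to 46 mm up for x -20 to 30 mm; two cheeks above, flush with these sides; at -x an eye for the spring bar
- fork: forked tool, upright, 110 mm tall, 0.12 kg; origin at the prong tips, z up. Two prongs (28 mm long, 6 mm thick in x), slot 16 mm wide in y; above, a yoke (8 x 34 mm), a shank, a black collar 36 x 36 mm (50 to 56 mm up) and a square orange handle 22 x 22 mm from 56 to 110 mm up. Hangs by its collar, tips 10 mm above the table
- fork_grip (a point): the place to grip the forked tool: centre of its handle, 80 mm above the prong tips; axes as the tool
- rest: the tool rest, wooden, fixed: base 70 x 60 mm and two walls along y (60 mm long, 12 mm thick, tops at z = 60 mm) with an 18 mm slot between them, centred on the origin (on the table); the fork's prongs and shank go into the slot from above, prongs side by side along y, and the collar rests on the walls
- tray: the grey tray, fixed, 165 (x) x 230 (y) x 22 mm high, walls 4 mm, floor 4 mm; origin under its centre, on the table
- pipe_copper: a copper pipe 360 mm long, 28 mm thick, in one of the two cradles behind the rail; origin at its centre, along y
- pipe_white: a white plastic pipe of the same size, in the other cradle; origin at its centre
- cradle_green: the pair of green V-blocks for the next pipe to be hung (220 mm apart); origin on the table midway between them, straight below the centre of the pipe lying there
- spray: bystander, to be left alone: yellow spray can, 60 mm diameter, 170 mm tall; origin under its centre
- cement: bystander, to be left alone: blue jar, 68 mm diameter, 100 mm tall; origin under its centre
- tape: bystander, to be left alone: yellow tape measure, 65 x 40 x 60 mm; origin under its centre
- coupling: bystander, to be left alone: copper coupling, 40 mm diameter, 45 mm tall; origin under its centre
Things that resemble listed ones, but are neither listed nor needed, are in the scene too. Leave any red look-alike of the part that bears white2_mid alone. Of the things that look like the fork, the smaller one is meant.

How it is judged:
By the outcome, as a careful person would: the job done as asked, in the order asked, and still so for the second after the job is handed in, with the robot touching nothing.
Of blue1, blue2, blue3 only 2 to 3 are there at a start; the rules pass over those that are not, and their reading is None.
At some moment in a run one of blue1, blue2, blue3 may be knocked a few centimetres aside while the robot is not near it.
It also fails if it takes over 210 s, if anything falls off the work surface, if the arm or the gripper's body presses on something with over 40 N, if the wrist force passes 120 N, or if a joint passes its speed limit or range.

## Robot

A 6-joint arm with a two-finger parallel gripper is mounted at the origin on the work surface. World frame = base frame: x ahead of the robot, y to its left, z up, the work surface at z = 0. Lengths are in mm, angles in rad, forces in N, time in s.
With the tool pointing down it reaches from about 300 to 850 mm from the base axis. Payload 4.2 kg.
Tool frame: the origin (TCP) lies between the finger pads; the fingertips stand 11 mm ahead of it and the grasp point (between the pads) lies 8 mm behind it (manip.finger_overhang is the distance from the TCP to the fingertips, in mm); z points along the fingers, y is the line along which they close (so a half turn about z gives the same grasp; the last joint's range is limited). The gripper opens to 91 mm and grips with 3 to 60 N. Pads are 32 mm wide; open, the fingers measure 118 mm over their backs; the gripper's body (76 mm by 178 mm) begins 60 mm behind the grasp point.
Start: joints at [1.143, 0.32, 1.565, -0, 1.257, -0.02], TCP at [228.045, 527.865, 187.276] pointing down, gripper open.
Joint ranges: [-3.11, 3.11], [-0.84, 2.01], [0.21, 2.61], [-1.34, 4.49], [0.05, 2.63], [-2.56, 2.56]. Speed limits (rad/s): [2.57, 2.57, 3.14, 3.14, 3.14, 3.14].

## Interface

Orientations are given as a unit quaternion [w, x, y, z].
In Python, from cell import manip gives the robot as it stands.
- The arm moves only by the tool apply_moves, never from a script. Its argument "moves" is a list of rows, each a list of 7 numbers: the shift along the tool's x, y, z in mm, then the turn, a rotation vector about the tool's x, y, z in degrees, then the closure in counts, from 0 (fully open) to 255 (shut). A call has 1 to 10 rows; each row is the pose to reach, as a shift and turn from the pose commanded when the call began, along the tool's axes at that moment; what a row does not reach only later rows make up. A row lasts 1/10 s, in which the tool goes at most 50 mm and 8.59 degrees, less where a joint would pass 70% of its speed; a pose out of reach is approached as far as the arm can. A call with a gripper value outside its range is refused whole. The fingers move at their own pace and stop on an object; "newtons" is the grip in N (left out, the last holds). Time passes only in rows, so rows that repeat a pose let the fingers close. It gives the time, the measured TCP pose, the force, the opening and the grip force at its end, in the units of the state.
- manip.sense(): the state, without advancing time (a new reading comes with each control period).
- manip.grab_frame(name): name is "scene" or "top" or "wrist"; returns a dict with "image" (400x640x3 uint8, blue, green, red), "fovy" (degrees; the focal length in pixels is half the picture's height over the tangent of half this angle, whatever the lens; pixels are square), "cx", "cy" (the principal point, pixels), "R" (3x3) and "t" (3): a world point X has camera coordinates R X + t. Camera axes: x right, y down, z forward; pixel columns grow to the right and rows downward; lengths in mm; the calibration is good to about 2 mm. A picture is of the moment at which its call begins. There is no depth.
- manip.job_done(): hands the job in; it is judged then, once.
The state is a dict: "clock": time; "q": joint angles; "qd": joint speeds; "effort": joint torques, N m; "ee_pos": TCP position; "orientation": TCP orientation; "force": force on the tool from outside, world axes, zero at the start; "wrist_torque": the same for the moment, N m; "gripper_width": finger opening in mm; "grasp_force": force on a finger pad.
Only numpy, scipy, OpenCV 4.12 (cv2) and the standard library are available. Lean on these libraries where they do the work, as an engineer would, in place of code of your own. Each camera call takes 0.05 s, during which the arm holds its last target. There are 200 camera calls.

## Working session

There is one attempt and no reset: what is moved stays moved. The work goes in short steps, Python scripts to look and compute and a tool call to move; the robot and the scene stay as the last step left them, time stands still between calls to the robot, and variables do not carry over. Pictures are saved under pics/ and viewed, at most 15 in all, crops included, and the job is handed in when it is done.

Besides the shell and the picture viewer there is one more tool, called after ">>>" as name(argument=value, ...) on one line, values as JSON. apply_moves: Moves the arm, as the interface text tells. Its arguments: {"type":"object","properties":{"moves":{"type":"array"},"newtons":{"type":"number"}},"required":["moves"]}

```bash
mkdir -p pics; ls; cat > h.py <<'E'
import numpy as np, cv2, pickle, sys
from cell import manip
def grab(n, save=None):
    f=manip.grab_frame(n)
    if save: cv2.imwrite('pics/'+save,f['image']); pickle.dump(f,open('pics/'+save+'.pkl','wb'))
    return f
def foc(f): return f['image'].shape[0]/2/np.tan(np.radians(f['fovy'])/2)
def ray(f,u,v,z):
    F=foc(f); R=np.array(f['R']);t=np.array(f['t'])
    d=R.T@np.array([(u-f['cx'])/F,(v-f['cy'])/F,1]); c=-R.T@t
    return c+d*(z-c[2])/d[2]
def proj(f,X):
    p=np.array(f['R'])@np.array(X,float)+np.array(f['t']); F=foc(f)
    return p[:2]/p[2]*F+[f['cx'],f['cy']]
def st():
    s=manip.sense(); 
    print({k:np.round(s[k],3).tolist() for k in ('clock','q','ee_pos','orientation','force','gripper_width','grasp_force')})
    return s
E
python3 - <<'E'
from h import *
for n in ('scene','top','wrist'):
    f=grab(n,n+'1.png'); print(n,f['fovy'],f['cx'],f['cy'],np.round(-np.array(f['R']).T@np.array(f['t'])))
    print(np.round(f['R'],2).tolist())
st()
E
```

```text
pics
scene 54.132704715666875 320.9017197973457 197.70626282235435 [1315. -508.  665.]
[[0.57, 0.83, -0.01], [0.46, -0.32, -0.83], [-0.69, 0.46, -0.56]]
top 51.730068717630374 321.39856281303236 202.37144278745959 [ 478.   -2. 1169.]
[[-0.03, -1.0, -0.01], [-1.0, 0.03, -0.09], [0.09, 0.0, -1.0]]
wrist 65.64936645028155 321.28240889047265 197.25781984405606 [166. 555. 384.]
[[0.4, 0.92, -0.0], [0.89, -0.38, 0.24], [0.22, -0.1, -0.97]]
{'clock': 0.15, 'q': [1.143, 0.32, 1.565, 0.0, 1.257, -0.02], 'ee_pos': [227.872, 527.485, 186.62], 'orientation': [-0.0, 0.202, 0.979, -0.001], 'force': [-0.047, -0.882, 0.038], 'gripper_width': 91.1, 'grasp_force': 0.0}
```

View pics/scene1.png

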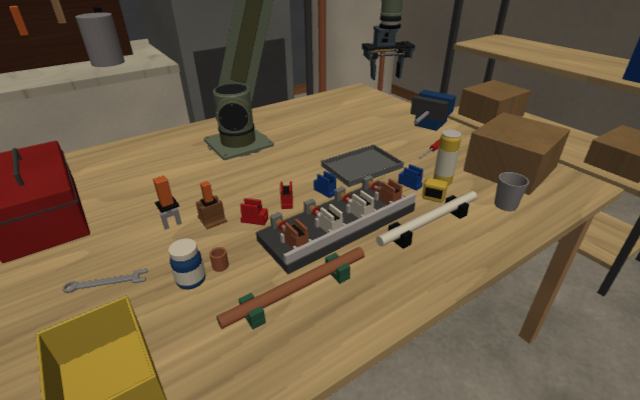

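View pics/top1.png

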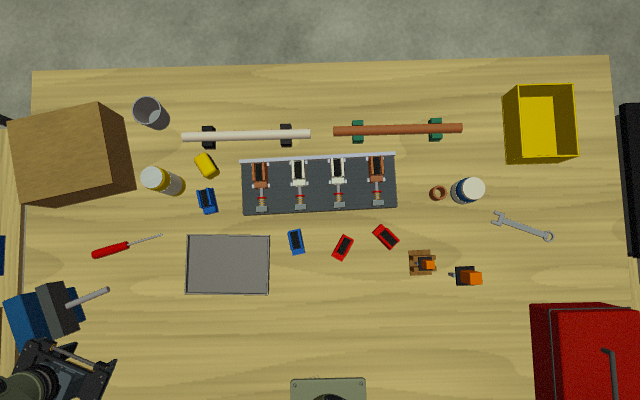

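The scene shows copper in the green cradle (pixels 290,285), so the white hangers at the two middle stations (330,217 and 362,203) are to be freed. There are blue hangers at (325,184) and (411,177). Red look-alikes stand at (254,212) and (287,195).

There are two fork candidates: one standing on the bench at scene (163,200), top (466,276), and one in the wooden rest at scene (208,200), top (424,264). The one in the rest looks smaller. I'll check that in a crop and measure.

```bash
cat > m.py <<'E'
from h import *
f=pickle.load(open('pics/top1.png.pkl','rb')); s=pickle.load(open('pics/scene1.png.pkl','rb'))
im=f['image']; hsv=cv2.cvtColor(im,cv2.COLOR_BGR2HSV)
def rects(mask,z,name,amin=40,roi=None):
    if roi: m=np.zeros_like(mask); x0,y0,x1,y1=roi; m[y0:y1,x0:x1]=mask[y0:y1,x0:x1]; mask=m
    for c in cv2.findContours(mask,cv2.RETR_EXTERNAL,cv2.CHAIN_APPROX_NONE)[0]:
        if cv2.contourArea(c)<amin: continue
        b=cv2.boxPoints(cv2.minAreaRect(c)); W=np.array([ray(f,*p,z)[:2] for p in b]).astype(np.float32)
        r=cv2.minAreaRect(W); print(name,'px',b.mean(0).round(1),'xy',np.round(r[0],1),'size',np.round(r[1],1),'ang',round(r[2],1))
inr=cv2.inRange
rects(inr(hsv,(100,120,40),(125,255,255)),62,'blue',80,(150,140,500,300))
rects(inr(hsv,(5,190,120),(16,255,255)),120,'orange',20,(380,230,500,300))
rects(inr(hsv,(0,0,0),(179,120,75)),30,'rail',1500,(230,140,410,220))
rects(inr(hsv,(0,0,0),(179,90,140)),22,'tray',1500,(175,228,280,300))
rects(inr(hsv,(5,90,40),(20,255,140)),60,'rest',100,(400,240,440,280))
rects(inr(hsv,(0,0,150),(179,60,255)),62,'white',40,(285,150,350,190))
rects(inr(hsv,(0,180,120),(6,255,255)),50,'flange',5,(245,180,400,215))
E
python3 m.py
python3 - <<'E'
from h import *
a=cv2.imread('pics/scene1.png')[160:250,140:310]; b=cv2.imread('pics/top1.png')[140:300,180:490]
a=cv2.resize(a,None,fx=3.2,fy=3.2,interpolation=3)[:290]; b=cv2.resize(b,None,fx=1.9,fy=1.9,interpolation=3)
o=np.zeros((a.shape[0]+b.shape[0],max(a.shape[1],b.shape[1]),3),np.uint8); o[:a.shape[0],:a.shape[1]]=a; o[a.shape[0]:,:b.shape[1]]=b
cv2.imwrite('pics/crop1.png',o); print(o.shape)
E
```

```text
blue px [295.4 241.8] xy [476.8  75.6] size [66.1 34.5] ang 11.9
blue px [206.7 200.8] xy [593.1 313.3] size [69.9 45.4] ang 12.3
blue px [463.1 191.3] xy [ 601.  -379.3] size [64.9 39.6] ang 16.9
orange px [472.5 277.5] xy [ 376.7 -370.7] size [43.6 32.2] ang 88.6
orange px [429.5 264. ] xy [ 412.8 -264.8] size [23.1 19.9] ang 88.6
rail px [318.4 185.2] xy [632.3  10.9] size [146.  430.1] ang 1.8
tray px [226.5 264. ] xy [421.1 270.6] size [238.3 164.1] ang 88.6
rest px [422.1 261.9] xy [ 415.1 -260.5] size [66.2 73.4] ang 1.9
white px [298.8 182.1] xy [637.5  63.3] size [18.4 44.1] ang 8.1
white px [317.7 169.4] xy [671.1  11.3] size [ 81.3 175.2] ang 1.6
(592, 589, 3)
```

View pics/crop1.png

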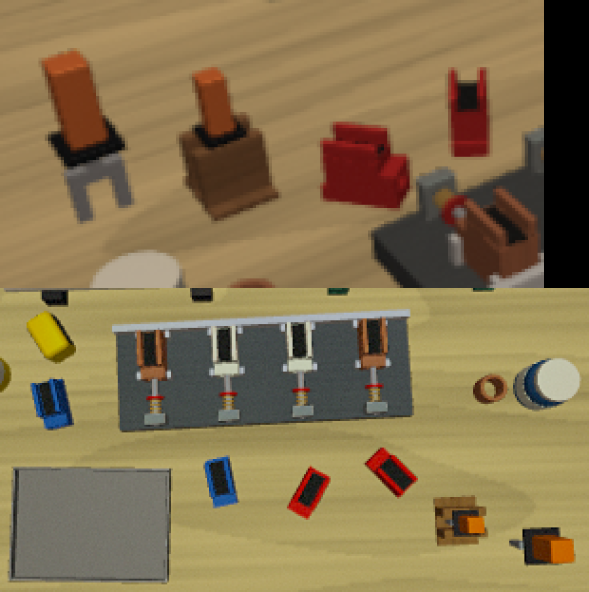

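The crop confirms it: the fork in the wooden rest at top (424,264) is clearly smaller (handle about 22 mm, against about 32 mm for the one standing at (466,276)), so it is the one meant. The locked hangers in the top view are copper at both ends and white at the two middle stations.

```bash
cat >> h.py <<'E'
def psi(s=None):
    w,x,y,z=(s or manip.sense())['orientation']; return np.degrees(2*np.arctan2(y,x))
def plan(x,y,z,p=None):
    "shift in tool axes for TCP to reach x,y,z and turn about z to yaw p (deg of tool x)"
    s=st(); from scipy.spatial.transform import Rotation as Ro
    w,a,b,c=s['orientation']; R=Ro.from_quat([a,b,c,w]).as_matrix()
    d=R.T@(np.array([x,y,z])-s['ee_pos']); p0=psi(s); t=0 if p is None else (p0-p+180)%360-180
    print('psi',round(p0,2),'shift',np.round(d,1),'turn',round(t,2),'q6->',round(s['q'][0]+0,2)); return d
E
python3 -c "
from h import *
plan(413,-262,215,90)"
```

```text
{'clock': 0.15, 'q': [1.143, 0.32, 1.565, 0.0, 1.257, -0.02], 'ee_pos': [227.872, 527.485, 186.62], 'orientation': [-0.0, 0.202, 0.979, -0.001], 'force': [-0.047, -0.882, 0.038], 'gripper_width': 91.1, 'grasp_force': 0.0}
psi 156.63 shift [-483.  -651.4  -27.5] turn 66.63 q6-> 1.14
```

>>> apply_moves(moves=[[-25, -32, -15, 0, 0, 4, 0], [-50, -64, -28, 0, 0, 8, 0], [-80, -100, -28, 0, 0, 14, 0], [-110, -136, -28, 0, 0, 20, 0], [-140, -172, -28, 0, 0, 26, 0], [-170, -208, -28, 0, 0, 32, 0], [-200, -244, -28, 0, 0, 38, 0], [-230, -290, -28, 0, 0, 44, 0], [-240, -325, -28, 0, 0, 50, 0], [-240, -325, -28, 0, 0, 50, 0]])

```text
clock: 1.15
ee_pos: [318.5, 130.4, 215.0]
orientation: [0.0, 0.6, 0.8, -0.001]
force: [-0.0, 1.5, 0.2]
gripper_width: 91.1
grasp_force: 0.0
```

```bash
python3 -c "
from h import *
plan(413,-262,215,90)"
```

```text
{'clock': 1.15, 'q': [0.357, -0.075, 1.96, -0.001, 1.257, 0.074], 'ee_pos': [318.46, 130.437, 215.045], 'orientation': [0.0, 0.6, 0.8, -0.001], 'force': [-0.036, 1.536, 0.159], 'gripper_width': 91.119, 'grasp_force': 0.0}
psi 106.2 shift [-403.2  -18.7    0.7] turn 16.2 q6-> 0.36
```

>>> apply_moves(moves=[[-45, -2, 0, 0, 0, 3, 0], [-90, -4, 0, 0, 0, 6, 0], [-135, -6, 0, 0, 0, 9, 0], [-180, -8, 0, 0, 0, 12, 0], [-225, -10, 0, 0, 0, 15, 0], [-270, -12, 0, 0, 0, 16.2, 0], [-315, -14, 0, 0, 0, 16.2, 0], [-360, -16, 0, 0, 0, 16.2, 0], [-403, -18.7, 0, 0, 0, 16.2, 0], [-403, -18.7, 0, 0, 0, 16.2, 0]])

```text
clock: 2.15
ee_pos: [418.8, -261.0, 214.4]
orientation: [0.001, 0.705, 0.709, -0.0]
force: [0.0, 1.1, 0.6]
gripper_width: 91.5
grasp_force: 0.0
```

```bash
python3 -c "
from h import *
st(); f=grab('wrist','w2.png')
hsv=cv2.cvtColor(f['image'],cv2.COLOR_BGR2HSV)
m=cv2.inRange(hsv,(5,190,110),(16,255,255))
for c in cv2.findContours(m,0,1)[0]:
    if cv2.contourArea(c)>200:
        b=cv2.boxPoints(cv2.minAreaRect(c)); print(b.round().tolist(), [ray(f,*p,120)[:2].round(1).tolist() for p in b])
"
```

```text
{'clock': 2.15, 'q': [-0.58, 0.173, 1.696, -0.001, 1.272, -0.585], 'ee_pos': [418.777, -260.963, 214.364], 'orientation': [0.001, 0.705, 0.709, -0.0], 'force': [0.042, 1.13, 0.62], 'gripper_width': 91.536, 'grasp_force': 0.0}
[[260.0, 278.0], [297.0, 278.0], [297.0, 317.0], [260.0, 317.0]] [[356.0, -351.4], [394.3, -351.2], [393.7, -397.3], [354.1, -397.5]]
[[301.0, 178.0], [323.0, 178.0], [323.0, 208.0], [301.0, 208.0]] [[399.5, -246.0], [420.5, -245.9], [420.7, -275.6], [399.2, -275.8]]
```

View pics/w2.png

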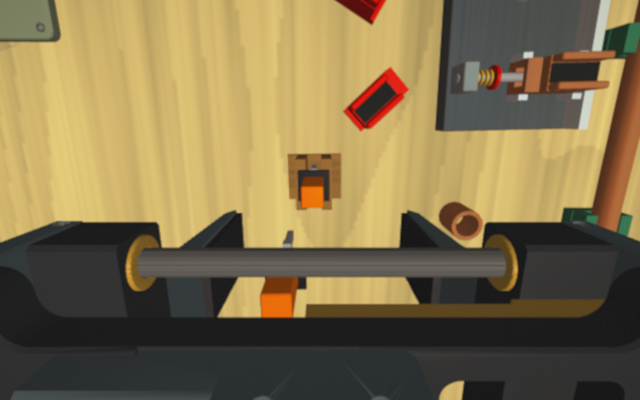

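The wrist view shows the small fork in its rest at (312,193), clear of the larger one at (280,297). The handle centre is about (410.5, -264.7), square to the axes.

```bash
python3 -c "
from h import *
plan(410.5,-264.7,82,90)"
```

```text
{'clock': 2.2, 'q': [-0.578, 0.171, 1.699, 0.001, 1.273, -0.584], 'ee_pos': [417.795, -258.378, 214.321], 'orientation': [-0.001, 0.705, 0.709, 0.0], 'force': [-0.838, 0.205, 0.676], 'gripper_width': 91.221, 'grasp_force': 0.0}
psi 90.33 shift [ -6.4  -7.2 132.3] turn 0.33 q6-> -0.58
```

>>> apply_moves(moves=[[-6, -6, 25, 0, 0, 0, 60], [-6, -6, 50, 0, 0, 0, 60], [-6, -6, 65, 0, 0, 0, 60], [-6, -6, 65, 0, 0, 0, 60], [-6, -6, 65, 0, 0, 0, 60]])

```text
clock: 2.7
ee_pos: [411.4, -262.1, 150.6]
orientation: [-0.0, 0.704, 0.71, 0.0]
force: [0.2, 0.1, 1.1]
gripper_width: 70.0
grasp_force: 0.0
```

```bash
python3 -c "
from h import *
plan(410.5,-264.7,82,90)"
```

```text
{'clock': 2.7, 'q': [-0.591, 0.211, 1.815, 0.001, 1.116, -0.601], 'ee_pos': [411.404, -262.113, 150.614], 'orientation': [-0.0, 0.704, 0.71, 0.0], 'force': [0.193, 0.131, 1.059], 'gripper_width': 69.995, 'grasp_force': 0.0}
psi 90.53 shift [-2.6 -0.9 68.6] turn 0.53 q6-> -0.59
```

>>> apply_moves(moves=[[-2.5, -1, 25, 0, 0, 0.5, 60], [-2.5, -1, 50, 0, 0, 0.5, 60], [-2.5, -1, 68, 0, 0, 0.5, 60], [-2.5, -1, 68, 0, 0, 0.5, 255], [-2.5, -1, 68, 0, 0, 0.5, 255], [-2.5, -1, 68, 0, 0, 0.5, 255], [-2.5, -1, 68, 0, 0, 0.5, 255], [-2.5, -1, 68, 0, 0, 0.5, 255], [-2.5, -1, 68, 0, 0, 0.5, 255], [-2.5, -1, 68, 0, 0, 0.5, 255]], newtons=30)

```text
clock: 3.7
ee_pos: [410.1, -265.8, 82.6]
orientation: [0.0, 0.708, 0.707, 0.0]
force: [0.7, 0.5, 2.2]
gripper_width: 22.1
grasp_force: 30.0
```

```bash
python3 -c "
from h import *
plan(410.5,-264.7,82,90)"
```

```text
{'clock': 3.7, 'q': [-0.599, 0.282, 1.912, 0.0, 0.947, -0.598], 'ee_pos': [410.133, -265.809, 82.602], 'orientation': [0.0, 0.708, 0.707, 0.0], 'force': [0.668, 0.504, 2.181], 'gripper_width': 22.059, 'grasp_force': 29.996}
psi 89.93 shift [1.1 0.4 0.6] turn -0.07 q6-> -0.6
```

>>> apply_moves(moves=[[0, 0, -15, 0, 0, 0, 255], [0, 0, -45, 0, 0, 0, 255], [0, 0, -85, 0, 0, 0, 255], [0, 0, -120, 0, 0, 0, 255], [30, 30, -128, 0, 0, 0, 255], [60, 65, -128, 0, 0, 0, 255], [90, 100, -128, 0, 0, 0, 255], [120, 130, -128, 0, 0, 0, 255], [135, 145, -128, 0, 0, 0, 255], [135, 145, -128, 0, 0, 0, 255]])

```text
clock: 4.7
ee_pos: [556.7, -128.7, 209.4]
orientation: [-0.001, 0.706, 0.708, 0.0]
force: [-1.7, -0.9, -1.6]
gripper_width: 21.1
grasp_force: 30.0
```

>>> apply_moves(moves=[[0, 0, 0, 0, 0, 0, 255], [0, 0, 0, 0, 0, 0, 255], [0, 0, 0, 0, 0, 0, 255]])

```text
clock: 5.0
ee_pos: [554.3, -131.8, 210.4]
orientation: [-0.0, 0.708, 0.706, -0.0]
force: [0.2, -0.1, -1.8]
gripper_width: 21.8
grasp_force: 30.0
```

```bash
python3 -c "
from h import *
st(); f=grab('wrist','w3.png')
cv2.imwrite('pics/w3c.png',cv2.resize(f['image'][0:230],None,fx=1.25,fy=1.25))
hsv=cv2.cvtColor(f['image'],cv2.COLOR_BGR2HSV)
m=cv2.inRange(hsv,(0,200,100),(4,255,255))|cv2.inRange(hsv,(175,200,100),(179,255,255))
for c in cv2.findContours(m,0,1)[0]:
    if cv2.contourArea(c)>20:
        b=cv2.boxPoints(cv2.minAreaRect(c)); print(b.round().tolist(), ray(f,*b.mean(0),50)[:2].round(1))
"
```

```text
{'clock': 5.0, 'q': [-0.253, 0.298, 1.537, -0.0, 1.307, -0.251], 'ee_pos': [554.337, -131.777, 210.362], 'orientation': [-0.0, 0.708, 0.706, -0.0], 'force': [0.178, -0.068, -1.842], 'gripper_width': 21.848, 'grasp_force': 29.994}
[[364.0, 183.0], [368.0, 183.0], [368.0, 202.0], [364.0, 202.0]] [ 607.4 -146.1]
[[233.0, 220.0], [278.0, 176.0], [297.0, 196.0], [252.0, 240.0]] [ 487.  -165.1]
[[365.0, 89.0], [368.0, 89.0], [368.0, 110.0], [365.0, 110.0]] [604.4 -40.8]
[[202.0, 107.0], [218.0, 79.0], [274.0, 112.0], [258.0, 139.0]] [461.7 -51. ]
```

View pics/w3c.png

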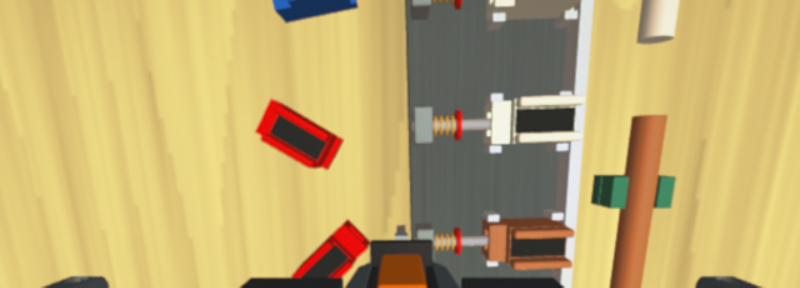

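```bash
python3 -c "
from h import *
f=pickle.load(open('pics/w3.png.pkl','rb')); im=f['image']
print(im[178:232,322].tolist())
for v in (190,191,192,193): print(v, ray(f,322,v,193.8).round(1))
for v in (178,180,182): print(v,ray(f,320,v,137.8).round(1),ray(f,320,v,165.8).round(1))
st()
"
```

```text
[[116, 191, 218], [108, 171, 197], [93, 123, 139], [83, 90, 100], [82, 87, 95], [83, 86, 95], [83, 86, 95], [81, 85, 93], [80, 84, 91], [89, 92, 98], [129, 133, 133], [173, 178, 172], [180, 184, 179], [156, 160, 155], [84, 86, 83], [35, 35, 36], [45, 47, 49], [50, 52, 54], [50, 52, 54], [52, 53, 56], [51, 52, 54], [52, 53, 55], [51, 51, 54], [49, 51, 53], [48, 54, 67], [39, 58, 99], [11, 60, 126], [10, 62, 133], [10, 61, 131], [10, 61, 130], [10, 61, 131], [10, 61, 131], [10, 60, 131], [10, 62, 130], [10, 61, 131], [10, 62, 131], [10, 61, 130], [10, 62, 131], [10, 61, 131], [10, 61, 131], [10, 61, 131], [10, 62, 132], [10, 62, 132], [10, 61, 132], [10, 62, 133], [10, 63, 133], [10, 61, 132], [10, 61, 131], [10, 64, 139], [10, 75, 170], [10, 95, 218], [10, 110, 236], [10, 121, 242], [10, 128, 244]]
190 [ 555.  -111.   193.8]
191 [ 555.  -111.8  193.8]
192 [ 555.  -112.5  193.8]
193 [ 555.  -113.2  193.8]
178 [ 553.4 -112.6  137.8] [ 553.5 -107.5  165.8]
180 [ 553.4 -114.4  137.8] [ 553.5 -109.1  165.8]
182 [ 553.4 -116.2  137.8] [ 553.5 -110.7  165.8]
{'clock': 5.05, 'q': [-0.253, 0.298, 1.537, -0.0, 1.307, -0.251], 'ee_pos': [554.448, -131.755, 210.419], 'orientation': [0.0, 0.708, 0.706, -0.0], 'force': [0.661, -0.227, -1.272], 'gripper_width': 21.475, 'grasp_force': 29.994}
```

Crop w3c shows station 1 (copper) with its red flange at about (366,192) in full-image pixels, and station 2 (white) with its flange at (366,100). The fork's collar is at (320,195), centred on the TCP. Bar 2's neck is at about (617.5, -41) and the rail yaw is about 1.6°.

```bash
python3 -c "
from h import *
plan(617.5,-41,173,91.6)"
```

```text
{'clock': 5.05, 'q': [-0.253, 0.298, 1.537, -0.0, 1.307, -0.251], 'ee_pos': [554.448, -131.755, 210.419], 'orientation': [0.0, 0.708, 0.706, -0.0], 'force': [0.661, -0.227, -1.272], 'gripper_width': 21.475, 'grasp_force': 29.994}
psi 89.85 shift [90.9 62.8 37.4] turn -1.75 q6-> -0.25
```

>>> apply_moves(moves=[[30, 20, 0, 0, 0, -0.6, 255], [60, 42, 0, 0, 0, -1.2, 255], [85, 60, 10, 0, 0, -1.7, 255], [91, 63, 37, 0, 0, -1.7, 255], [91, 63, 37, 0, 0, -1.7, 255], [91, 63, 37, 0, 0, -1.7, 255], [91, 63, 37, 0, 0, -1.7, 255], [91, 63, 37, 0, 0, -1.7, 255]])

```text
clock: 5.85
ee_pos: [618.6, -40.9, 174.8]
orientation: [0.001, 0.697, 0.717, 0.001]
force: [1.2, 0.2, -0.6]
gripper_width: 21.8
grasp_force: 30.0
```

```bash
python3 -c "
from h import *
plan(617.5,-41,112.6,91.6); f=grab('wrist','w4.png')
cv2.imwrite('pics/w4c.png',cv2.resize(f['image'][60:300,200:460],None,fx=2.4,fy=2.4,interpolation=3))
hsv=cv2.cvtColor(f['image'],cv2.COLOR_BGR2HSV)
m=cv2.inRange(hsv,(0,200,100),(4,255,255))|cv2.inRange(hsv,(175,200,100),(179,255,255))
for c in cv2.findContours(m,0,1)[0]:
    if cv2.contourArea(c)>20:
        b=cv2.boxPoints(cv2.minAreaRect(c)); print(b.round().tolist(), ray(f,*b.mean(0),50)[:2].round(1))
"
```

```text
{'clock': 5.85, 'q': [-0.085, 0.397, 1.478, -0.0, 1.264, -0.112], 'ee_pos': [618.636, -40.932, 174.834], 'orientation': [0.001, 0.697, 0.717, 0.001], 'force': [1.159, 0.206, -0.643], 'gripper_width': 21.762, 'grasp_force': 29.994}
psi 91.56 shift [-0.  -1.3 62.2] turn -0.04 q6-> -0.08
[[305.0, 176.0], [308.0, 176.0], [308.0, 192.0], [305.0, 192.0]] [603.4 -38.1]
[[135.0, 192.0], [159.0, 151.0], [219.0, 184.0], [195.0, 226.0]] [466.  -46.6]
[[304.0, 69.0], [307.0, 69.0], [307.0, 94.0], [304.0, 94.0]] [600.7  64.2]
```

View pics/w4c.png

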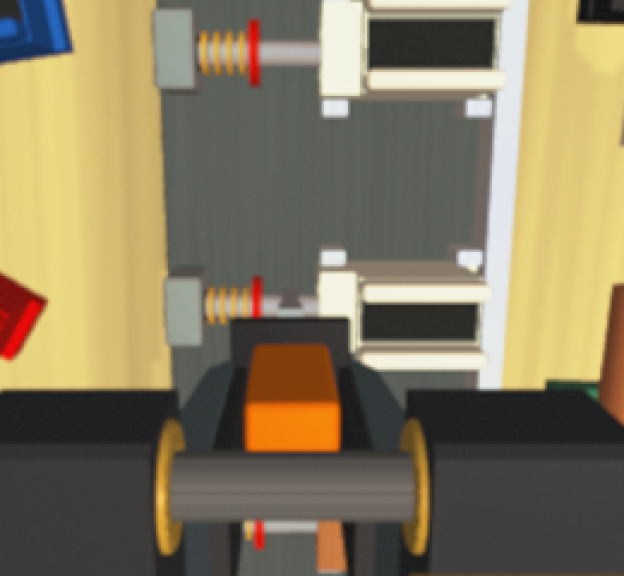

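Crop w4c shows the prong tip at (290,300), midway between bar 2's red flange (258) and the white hanger's front (320), so it is lined up. Bar 3's flange is at (600.7, 64.2). I'll descend over the neck.

>>> apply_moves(moves=[[0.3, -1.2, 12, 0, 0, 0, 255], [0.3, -1.2, 24, 0, 0, 0, 255], [0.3, -1.2, 36, 0, 0, 0, 255], [0.3, -1.2, 48, 0, 0, 0, 255], [0.3, -1.2, 56, 0, 0, 0, 255], [0.3, -1.2, 62, 0, 0, 0, 255], [0.3, -1.2, 62, 0, 0, 0, 255], [0.3, -1.2, 62, 0, 0, 0, 255]])

```text
clock: 6.7
ee_pos: [617.3, -39.7, 111.4]
orientation: [0.0, 0.697, 0.717, 0.0]
force: [-0.1, -0.4, -0.3]
gripper_width: 21.9
grasp_force: 30.0
```

```bash
python3 -c "
from h import *
plan(597.5,-41.3,112.6,91.6)"
```

```text
{'clock': 6.7, 'q': [-0.083, 0.441, 1.574, 0.0, 1.127, -0.111], 'ee_pos': [617.324, -39.673, 111.405], 'orientation': [0.0, 0.697, 0.717, 0.0], 'force': [-0.104, -0.442, -0.301], 'gripper_width': 21.934, 'grasp_force': 29.994}
psi 91.64 shift [ -1.1 -19.9  -1.2] turn 0.04 q6-> -0.08
```

>>> apply_moves(moves=[[-0.5, -4, 0, 0, 0, 0, 255], [-0.5, -8, 0, 0, 0, 0, 255], [-0.5, -11, 0, 0, 0, 0, 255], [-0.5, -14, 0, 0, 0, 0, 255], [-0.5, -17, 0, 0, 0, 0, 255], [-0.5, -18, 0, 0, 0, 0, 255], [-0.5, -18, 0, 0, 0, 0, 255]])

```text
clock: 7.4
ee_pos: [599.6, -40.8, 111.9]
orientation: [0.001, 0.697, 0.717, 0.001]
force: [3.1, -1.0, 1.0]
gripper_width: 21.6
grasp_force: 30.0
```

```bash
python3 -c "
from h import *
plan(597.5,-41.3,112.6,91.6)"
```

```text
{'clock': 7.4, 'q': [-0.087, 0.414, 1.618, -0.0, 1.109, -0.116], 'ee_pos': [599.562, -40.805, 111.941], 'orientation': [0.001, 0.697, 0.717, 0.001], 'force': [3.074, -1.036, 1.009], 'gripper_width': 21.626, 'grasp_force': 30.028}
psi 91.63 shift [-0.4 -2.1 -0.7] turn 0.03 q6-> -0.09
```

>>> apply_moves(moves=[[0, -1, 0, 0, 0, 0, 255], [0, -2, 0, 0, 0, 0, 255], [0, -3, 0, 0, 0, 0, 255], [0, -3, 0, 0, 0, 0, 255], [0, -3, 0, 0, 0, 0, 255], [0, -3, 0, 0, 0, 0, 255]])

```text
clock: 8.0
ee_pos: [596.2, -40.8, 111.3]
orientation: [0.0, 0.697, 0.717, 0.0]
force: [4.3, -0.3, 0.9]
gripper_width: 21.6
grasp_force: 30.0
```

```bash
python3 -c "
from h import *
st(); f=grab('wrist','w5.png')
cv2.imwrite('pics/w5c.png',cv2.resize(f['image'][60:300,200:460],None,fx=2.4,fy=2.4,interpolation=3))
"
```

```text
{'clock': 8.0, 'q': [-0.088, 0.41, 1.625, 0.0, 1.106, -0.116], 'ee_pos': [596.234, -40.784, 111.29], 'orientation': [0.0, 0.697, 0.717, 0.0], 'force': [4.284, -0.287, 0.93], 'gripper_width': 21.636, 'grasp_force': 30.042}
```

View pics/w5c.png

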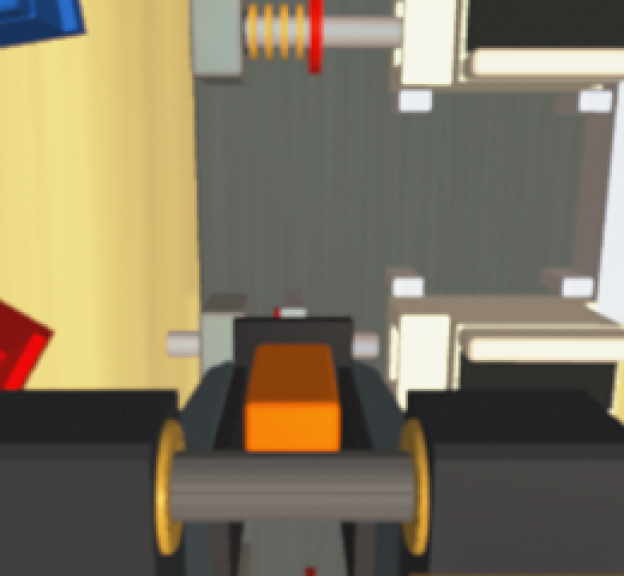

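Crop w5c shows rod 2 pushed out about 11 mm past its bracket at (183,343), and white hanger 2 looks larger, so it has probably risen. I'll push slightly more, back off and check.

>>> apply_moves(moves=[[0, -1, 0, 0, 0, 0, 255], [0, -1, 0, 0, 0, 0, 255], [0, -1, 0, 0, 0, 0, 255], [0, -1, 0, 0, 0, 0, 255], [0, 6, 0, 0, 0, 0, 255], [0, 12, 0, 0, 0, 0, 255], [0, 18, 0, 0, 0, 0, 255], [0, 20.5, 0, 0, 0, 0, 255], [0, 20.5, 0, 0, 0, 0, 255], [0, 20.5, 0, 0, 0, 0, 255]])

```text
clock: 9.05
ee_pos: [615.9, -40.1, 110.8]
orientation: [-0.001, 0.697, 0.717, -0.001]
force: [-0.2, -0.2, -1.0]
gripper_width: 21.4
grasp_force: 30.0
```

>>> apply_moves(moves=[[0, 0, -12, 0, 0, 0, 255], [0, 0, -30, 0, 0, 0, 255], [0, 0, -50, 0, 0, 0, 255], [0, 0, -70, 0, 0, 0, 255], [0, 0, -70, 0, 0, 0, 255], [0, 0, -70, 0, 0, 0, 255]])

```text
clock: 9.65
ee_pos: [616.4, -40.2, 181.7]
orientation: [0.0, 0.697, 0.717, 0.0]
force: [-0.1, 0.5, -1.7]
gripper_width: 21.7
grasp_force: 30.0
```

```bash
python3 -c "
from h import *
plan(614.7,64.4,182,91.6); f=grab('wrist','w6.png');g=grab('scene','s6.png')
a=cv2.resize(f['image'][60:300,200:460],None,fx=1.6,fy=1.6,interpolation=3); b=cv2.resize(g['image'][170:270,250:430],None,fx=2,fy=2.,interpolation=3)
o=np.zeros((a.shape[0],a.shape[1]+b.shape[1],3),np.uint8);o[:,:a.shape[1]]=a;o[:b.shape[0],a.shape[1]:]=b
cv2.imwrite('pics/w6c.png',o)
"
```

```text
{'clock': 9.65, 'q': [-0.084, 0.39, 1.471, 0.0, 1.279, -0.112], 'ee_pos': [616.426, -40.199, 181.729], 'orientation': [0.0, 0.697, 0.717, 0.0], 'force': [-0.128, 0.491, -1.71], 'gripper_width': 21.667, 'grasp_force': 29.998}
psi 91.63 shift [104.6   1.3  -0.3] turn 0.03 q6-> -0.08
```

View pics/w6c.png

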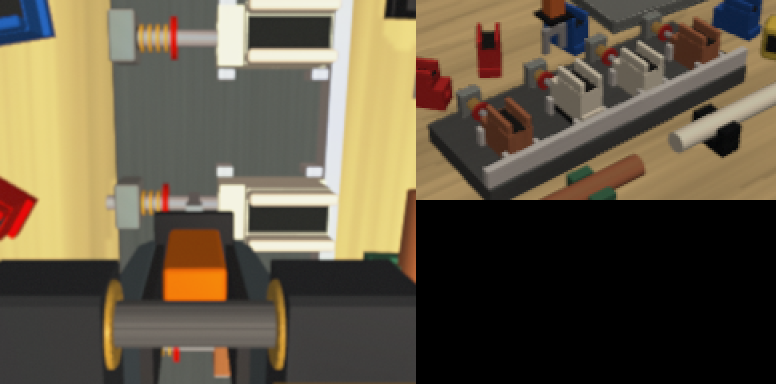

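The scene crop shows white hanger 2 at (575,95) risen, with a dark gap under it, while white 3 at (640,68) is still down. Next is bar 3.

>>> apply_moves(moves=[[35, 0.5, 0, 0, 0, 0, 255], [70, 1, 0, 0, 0, 0, 255], [100, 1.3, 0, 0, 0, 0, 255], [104.6, 1.3, 0, 0, 0, 0, 255], [104.6, 1.3, 0, 0, 0, 0, 255], [104.6, 1.3, 0, 0, 0, 0, 255], [104.6, 1.3, 0, 0, 0, 0, 255]])

```text
clock: 10.45
ee_pos: [614.8, 63.2, 180.9]
orientation: [-0.0, 0.697, 0.717, -0.0]
force: [-0.5, -0.5, -0.9]
gripper_width: 21.7
grasp_force: 30.0
```

```bash
python3 -c "
from h import *
plan(614.7,64.4,112,91.6); f=grab('wrist','w7.png')
hsv=cv2.cvtColor(f['image'],cv2.COLOR_BGR2HSV)
m=cv2.inRange(hsv,(0,200,100),(4,255,255))|cv2.inRange(hsv,(175,200,100),(179,255,255))
for c in cv2.findContours(m,0,1)[0]:
    if cv2.contourArea(c)>20:
        b=cv2.boxPoints(cv2.minAreaRect(c)); print(b.round().tolist(), ray(f,*b.mean(0),50)[:2].round(1))
"
```

```text
{'clock': 10.45, 'q': [0.084, 0.392, 1.471, -0.0, 1.28, 0.057], 'ee_pos': [614.782, 63.169, 180.937], 'orientation': [-0.0, 0.697, 0.717, -0.0], 'force': [-0.536, -0.543, -0.947], 'gripper_width': 21.652, 'grasp_force': 29.998}
psi 91.56 shift [ 1.3 -0.  68.9] turn -0.04 q6-> 0.08
[[159.0, 283.0], [164.0, 273.0], [181.0, 282.0], [176.0, 292.0]] [441.  -57.9]
[[307.0, 192.0], [307.0, 174.0], [309.0, 174.0], [309.0, 192.0]] [600.5  65.8]
[[306.0, 69.0], [308.0, 69.0], [308.0, 94.0], [306.0, 94.0]] [597.6 169. ]
```

>>> apply_moves(moves=[[1, 0, 12, 0, 0, 0, 255], [1, 0, 26, 0, 0, 0, 255], [1, 0, 40, 0, 0, 0, 255], [1, 0, 54, 0, 0, 0, 255], [1, 0, 63, 0, 0, 0, 255], [1, 0, 69, 0, 0, 0, 255], [1, 0, 69, 0, 0, 0, 255], [1, 0, 69, 0, 0, 0, 255]])

```text
clock: 11.3
ee_pos: [615.2, 65.4, 112.6]
orientation: [0.0, 0.697, 0.717, 0.0]
force: [0.3, -1.1, 0.2]
gripper_width: 21.8
grasp_force: 30.0
```

>>> apply_moves(moves=[[0, -4, 0, 0, 0, 0, 255], [0, -8, 0, 0, 0, 0, 255], [0, -12, 0, 0, 0, 0, 255], [0, -16, 0, 0, 0, 0, 255], [0, -19, 0, 0, 0, 0, 255], [0, -21, 0, 0, 0, 0, 255], [0, -22, 0, 0, 0, 0, 255], [0, -22, 0, 0, 0, 0, 255], [0, -22, 0, 0, 0, 0, 255], [0, -22, 0, 0, 0, 0, 255]])

```text
clock: 12.3
ee_pos: [593.1, 64.8, 112.3]
orientation: [0.0, 0.697, 0.717, 0.0]
force: [3.7, 0.3, 0.7]
gripper_width: 21.6
grasp_force: 30.1
```

>>> apply_moves(moves=[[0, 0, 0, 0, 0, 0, 255], [0, 0, 0, 0, 0, 0, 255], [0, 6, 0, 0, 0, 0, 255], [0, 12, 0, 0, 0, 0, 255], [0, 18, 0, 0, 0, 0, 255], [0, 21, 0, 0, 0, 0, 255], [0, 21, 0, 0, 0, 0, 255], [0, 21, 0, 0, 0, 0, 255]])

```text
clock: 13.1
ee_pos: [613.2, 65.3, 111.8]
orientation: [-0.001, 0.697, 0.717, -0.001]
force: [0.3, -0.3, -0.8]
gripper_width: 21.6
grasp_force: 30.0
```

>>> apply_moves(moves=[[0, 0, -12, 0, 0, 0, 255], [0, 0, -30, 0, 0, 0, 255], [0, 0, -55, 0, 0, 0, 255], [0, 0, -90, 0, 0, 0, 255], [0, 0, -95, 0, 0, 0, 255], [0, 0, -95, 0, 0, 0, 255]])

```text
clock: 13.7
ee_pos: [614.3, 65.4, 209.1]
orientation: [0.001, 0.697, 0.717, 0.001]
force: [-0.5, 0.9, -1.0]
gripper_width: 21.5
grasp_force: 30.0
```

```bash
python3 -c "
from h import *
plan(410.1,-265.8,205,90); g=grab('scene','s8.png')
b=cv2.resize(g['image'][170:270,250:430],None,fx=3,fy=3.,interpolation=3)
cv2.imwrite('pics/s8c.png',b)
"
```

```text
{'clock': 13.7, 'q': [0.087, 0.374, 1.427, 0.0, 1.337, 0.059], 'ee_pos': [614.334, 65.442, 209.052], 'orientation': [0.001, 0.697, 0.717, 0.001], 'force': [-0.459, 0.894, -1.04], 'gripper_width': 21.515, 'grasp_force': 29.999}
psi 91.64 shift [-325.3 -213.6    3.3] turn 1.64 q6-> 0.09
```

View pics/s8c.png

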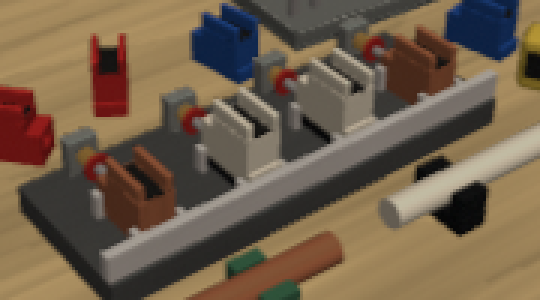

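Crop s8c shows both white hangers raised, at (243,130) and (338,92), and both copper ones still locked. I'll return the fork to its rest.

>>> apply_moves(moves=[[-35, -20, 0, 0, 0, 0.5, 255], [-72, -45, 0, 0, 0, 1, 255], [-110, -70, 0, 0, 0, 1.6, 255], [-148, -95, 0, 0, 0, 1.6, 255], [-186, -120, 0, 0, 0, 1.6, 255], [-224, -145, 0, 0, 0, 1.6, 255], [-262, -170, 0, 0, 0, 1.6, 255], [-300, -195, 0, 0, 0, 1.6, 255], [-325, -213.5, 0, 0, 0, 1.6, 255], [-325, -213.5, 0, 0, 0, 1.6, 255]])

```text
clock: 14.75
ee_pos: [406.6, -267.5, 205.5]
orientation: [-0.002, 0.709, 0.706, -0.001]
force: [0.8, 0.8, -0.7]
gripper_width: 21.6
grasp_force: 30.0
```

>>> apply_moves(moves=[[0, 0, 0, 0, 0, 0, 255], [0, 0, 20, 0, 0, 0, 255], [0, 0, 40, 0, 0, 0, 255], [0, 0, 40, 0, 0, 0, 255], [0, 0, 40, 0, 0, 0, 255], [0, 0, 40, 0, 0, 0, 255]])

```text
clock: 15.35
ee_pos: [410.6, -265.4, 168.0]
orientation: [0.001, 0.707, 0.708, 0.0]
force: [-0.5, -0.4, -1.2]
gripper_width: 21.5
grasp_force: 30.0
```

```bash
python3 -c "
from h import *
plan(410.1,-265.8,83.6,90); f=grab('wrist','w9.png')
cv2.imwrite('pics/w9c.png',cv2.resize(f['image'][100:300,220:420],None,fx=3,fy=3,interpolation=3))
"
```

```text
{'clock': 15.35, 'q': [-0.597, 0.198, 1.785, 0.0, 1.157, -0.599], 'ee_pos': [410.639, -265.387, 168.027], 'orientation': [0.001, 0.707, 0.708, 0.0], 'force': [-0.474, -0.359, -1.207], 'gripper_width': 21.523, 'grasp_force': 29.999}
psi 90.1 shift [-0.4 -0.7 84.4] turn 0.1 q6-> -0.6
```

View pics/w9c.png

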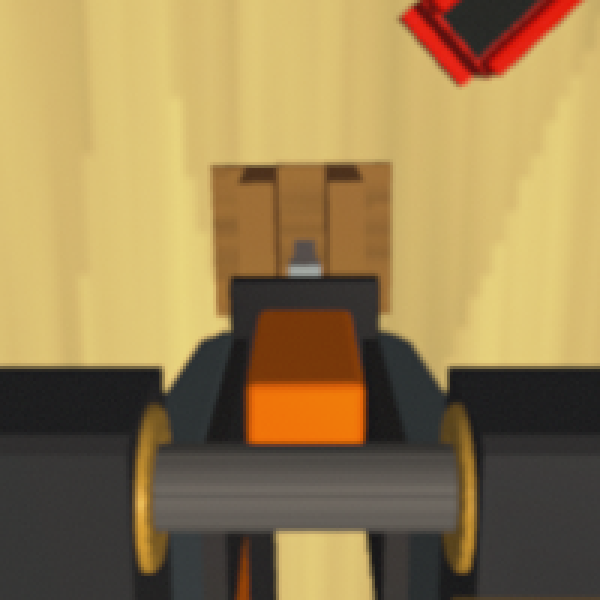

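Crop w9c shows the prong tip (304,250) centred over the slot, which spans columns 278 to 327. I'll lower and release.

>>> apply_moves(moves=[[0, -0.5, 20, 0, 0, 0, 255], [0, -0.5, 40, 0, 0, 0, 255], [0, -0.5, 60, 0, 0, 0, 255], [0, -0.5, 75, 0, 0, 0, 255], [0, -0.5, 81, 0, 0, 0, 255], [0, -0.5, 84, 0, 0, 0, 255], [0, -0.5, 84.5, 0, 0, 0, 255], [0, -0.5, 84.5, 0, 0, 0, 255]])

```text
clock: 16.2
ee_pos: [409.8, -266.0, 83.5]
orientation: [0.001, 0.707, 0.707, 0.0]
force: [0.1, -0.2, -0.8]
gripper_width: 21.4
grasp_force: 30.0
```

>>> apply_moves(moves=[[0, 0, 0, 0, 0, 0, 60], [0, 0, 0, 0, 0, 0, 60], [0, 0, 0, 0, 0, 0, 60], [0, 0, 0, 0, 0, 0, 60], [0, 0, -20, 0, 0, 0, 60], [0, 0, -50, 0, 0, 0, 60], [0, 0, -90, 0, 0, 0, 60], [0, 0, -130, 0, 0, 0, 60], [0, 0, -130, 0, 0, 0, 60], [0, 0, -130, 0, 0, 0, 60]])

```text
clock: 17.2
ee_pos: [409.4, -265.7, 213.4]
orientation: [0.001, 0.707, 0.707, 0.0]
force: [-0.2, 0.1, -0.3]
gripper_width: 69.8
grasp_force: 0.0
```

```bash
python3 - <<'E'
from h import *
f=grab('wrist','w10.png'); t=grab('top','t10.png')
for g,n in ((f,'w'),(t,'t')):
    hsv=cv2.cvtColor(g['image'],cv2.COLOR_BGR2HSV)
    for nm,lo,hi,z in (('orange',(5,190,110),(16,255,255),120),('blue',(100,120,40),(125,255,255),62)):
        m=cv2.inRange(hsv,lo,hi)
        for c in cv2.findContours(m,0,1)[0]:
            if cv2.contourArea(c)>60:
                b=cv2.boxPoints(cv2.minAreaRect(c)); W=np.array([ray(g,*p,z)[:2] for p in b],np.float32); r=cv2.minAreaRect(W)
                print(n,nm,b.mean(0).round(),np.round(r[0],1),np.round(r[1],1),round(r[2],1))
plan(477,75,220,180)
E
```

```text
w orange [288. 291.] [ 374.4 -370.4] [37.3 30.2] 0.0
w orange [322. 188.] [ 409.9 -260.8] [22.3 28.5] 0.1
t orange [428. 264.] [ 411.7 -262.2] [28.2 22.4] 88.6
t blue [ 79. 313.] [304.9 651.5] [43.6 20. ] 21.6
t blue [ 27. 321.] [286.3 788.9] [151.8  92.2] 21.2
t blue [ 71. 293.] [356.5 672.4] [33.9 19. ] 20.1
t blue [  2. 255.] [461.5 862.4] [102.1  10.8] 2.6
t blue [295. 242.] [476.8  75.4] [66.1 34.1] 11.9
t blue [207. 201.] [593.1 313.4] [69.9 45.1] 12.3
t blue [463. 191.] [ 601.  -379.3] [64.9 39.6] 16.9
{'clock': 17.3, 'q': [-0.599, 0.166, 1.712, 0.0, 1.266, -0.6], 'ee_pos': [408.376, -265.022, 211.461], 'orientation': [-0.001, 0.707, 0.707, -0.0], 'force': [0.258, -0.61, 0.033], 'gripper_width': 69.793, 'grasp_force': 0.0}
psi 90.03 shift [340.   68.8  -8.2] turn -89.97 q6-> -0.6
```

The fork hangs as before, with its handle centred at about (410, -261). Next is the blue hanger at top (295,242).

>>> apply_moves(moves=[[25, 5, 0, 0, 0, -8, 60], [60, 12, 0, 0, 0, -16, 60], [95, 20, 0, 0, 0, -24, 60], [130, 28, 0, 0, 0, -32, 60], [165, 36, 0, 0, 0, -40, 60], [200, 44, 0, 0, 0, -48, 60], [235, 52, 0, 0, 0, -56, 60], [270, 60, 0, 0, 0, -64, 60], [305, 66, 0, 0, 0, -72, 60], [340, 69, 0, 0, 0, -80, 60]])

```text
clock: 18.3
ee_pos: [477.3, 75.8, 210.9]
orientation: [-0.002, 0.084, 0.996, -0.0]
force: [0.8, -0.0, 0.1]
gripper_width: 69.9
grasp_force: 0.0
```

>>> apply_moves(moves=[[0, 0, 0, 0, 0, -8, 30], [0, 0, 0, 0, 0, -16, 30], [0, 0, 0, 0, 0, -22, 30], [0, 0, 0, 0, 0, -22, 30], [0, 0, 0, 0, 0, -22, 30], [0, 0, 0, 0, 0, -22, 30]])

```text
clock: 18.9
ee_pos: [477.7, 74.3, 212.1]
orientation: [-0.001, -0.104, 0.995, 0.0]
force: [-0.2, -0.4, -0.2]
gripper_width: 80.3
grasp_force: 0.0
```

```bash
cat > blue.py <<'E'
from h import *
import sys
f=grab('wrist',sys.argv[1]); st(); print('psi',psi())
hsv=cv2.cvtColor(f['image'],cv2.COLOR_BGR2HSV)
m=cv2.inRange(hsv,(100,120,40),(125,255,255))
for c in cv2.findContours(m,0,1)[0]:
    if cv2.contourArea(c)>300:
        b=cv2.boxPoints(cv2.minAreaRect(c)); W=np.array([ray(f,*p,62)[:2] for p in b],np.float32); r=cv2.minAreaRect(W)
        print(b.mean(0).round(),np.round(r[0],1),np.round(r[1],1),round(r[2],1))
cv2.imwrite('pics/c_'+sys.argv[1],f['image'][:300])
E
python3 blue.py w11.png
```

```text
{'clock': 18.95, 'q': [0.13, 0.159, 1.718, 0.0, 1.265, -1.649], 'ee_pos': [477.771, 74.319, 212.316], 'orientation': [-0.0, -0.104, 0.995, 0.0], 'force': [0.395, 0.156, -0.392], 'gripper_width': 80.197, 'grasp_force': 0.0}
psi 191.95513044353476
[324. 176.] [471.   77.4] [65.5 32.5] 12.0
```

View pics/c_w11.png

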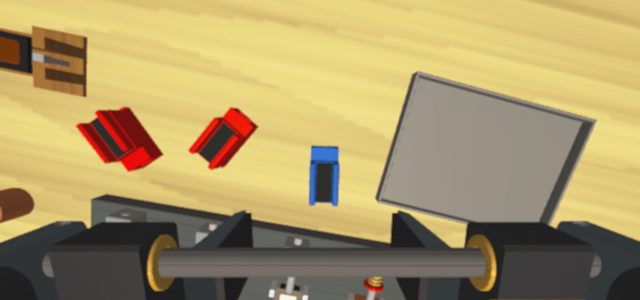

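View c_w11 shows the blue hanger at (324,176), axis aligned with the fingers and eye towards the robot, and the tray to its right at (485,150). I'll grasp it now.

>>> apply_moves(moves=[[1, 3, 45, 0, 0, 0, 30], [1, 3, 90, 0, 0, 0, 30], [1, 3, 135, 0, 0, 0, 30], [1, 3, 160, 0, 0, 0, 30], [1, 3, 175, 0, 0, 0, 30], [1, 3, 181, 0, 0, 0, 30], [1, 3, 181, 0, 0, 0, 30], [1, 3, 181, 0, 0, 0, 30]], newtons=20)

```text
clock: 19.75
ee_pos: [477.2, 77.3, 32.6]
orientation: [0.001, -0.105, 0.995, 0.0]
force: [-0.3, -0.3, -0.1]
gripper_width: 80.4
grasp_force: 0.0
```

>>> apply_moves(moves=[[0, 0, 0, 0, 0, 0, 255], [0, 0, 0, 0, 0, 0, 255], [0, 0, 0, 0, 0, 0, 255], [0, 0, 0, 0, 0, 0, 255], [0, 0, 0, 0, 0, 0, 255], [0, 0, 0, 0, 0, 0, 255], [0, 0, 0, 0, 0, 0, 255], [0, 0, 0, 0, 0, 0, 255]])

```text
clock: 20.55
ee_pos: [476.4, 77.2, 31.8]
orientation: [-0.0, -0.105, 0.994, 0.0]
force: [-0.8, -0.4, 0.9]
gripper_width: 33.6
grasp_force: 19.9
```

```bash
python3 - <<'E'
from h import *
plan(476,77,130,178.5)
t=pickle.load(open('pics/t10.png.pkl','rb'))
m=np.zeros((400,640),np.uint8); hsv=cv2.cvtColor(t['image'],cv2.COLOR_BGR2HSV)
# tray corners from wrist w11 and top
f=pickle.load(open('pics/w11.png.pkl','rb'))
h2=cv2.cvtColor(f['image'],cv2.COLOR_BGR2HSV)
mm=cv2.inRange(h2,(0,0,0),(179,70,175)); mm[:, :370]=0; mm[235:]=0
for n,u,v in (('BL-left',377,200),('TL',416,73),('TR',595,121)): print(n, ray(f,u,v,22).round(1))
for n,u,v in (('tl',187,235),('tr',270,236),('bl',185,294),('br',269,295)): print(n, ray(t,u,v,22).round(1))
# spray: yellow can
y=cv2.inRange(hsv,(20,120,100),(32,255,255)); 
s=grab('scene','s12.png')
for n,u,v in (('can top c',150,178),): print(n, ray(t,u,v,170).round(1))
print('scene can top',ray(s,450,136,170).round(1),'base',ray(s,444,184,0).round(1))
cv2.imwrite('pics/s12c.png',np.hstack([cv2.resize(s['image'][110:210,390:490],None,fx=4,fy=4,interpolation=3),cv2.resize(t['image'][140:240,130:230],None,fx=4,fy=4,interpolation=3)]))
E
```

```text
{'clock': 20.55, 'q': [0.137, 0.338, 1.989, 0.0, 0.815, -1.644], 'ee_pos': [476.374, 77.216, 31.75], 'orientation': [-0.0, -0.105, 0.994, 0.0], 'force': [-0.808, -0.392, 0.935], 'gripper_width': 33.613, 'grasp_force': 19.872}
psi 192.04 shift [  0.4  -0.1 -98.2] turn 13.54 q6-> 0.14
BL-left [494.  152.6  22. ]
TL [335.6 159.   22. ]
TR [343. 387.  22.]
tl [503.1 379.3  22. ]
tr [494.5 148.5  22. ]
bl [341.8 384.   22. ]
br [333.5 153.5  22. ]
can top c [641.7 421.8 170. ]
scene can top [655.8 398.  170. ] base [657.7 411.7   0. ]
```

View pics/s12c.png

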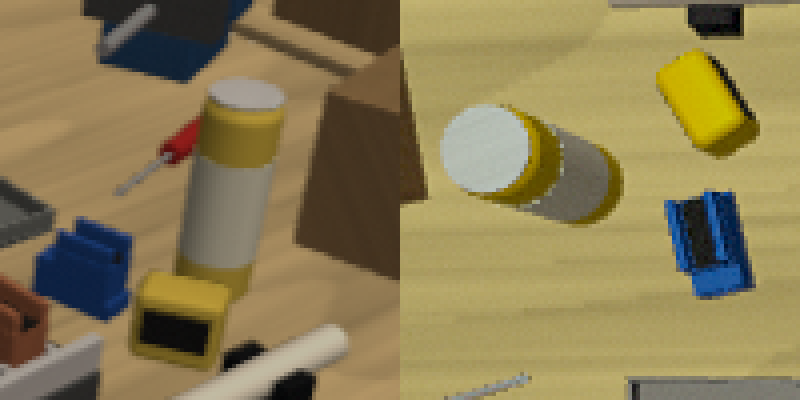

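Crop s12c shows the spray can, with its base at about (648, 410), near the second blue hanger, but the gripper body should clear it by about 20 mm. The tray centre is about (418, 268), yaw -2°. I'll lift blue 1 and place it in slot A at (445.5, 187).

>>> apply_moves(moves=[[0, 0, -15, 0, 0, 0, 255], [0, 0, -45, 0, 0, 0, 255], [0, 5, -78, 0, 0, 3, 255], [2, 35, -78, 0, 0, 8, 255], [5, 70, -78, 0, 0, 13.5, 255], [7, 100, -78, 0, 0, 13.5, 255], [7.4, 114, -78, 0, 0, 13.5, 255], [7.4, 114, -78, 0, 0, 13.5, 255], [7.4, 114, -78, 0, 0, 13.5, 255], [7.4, 114, -78, 0, 0, 13.5, 255]])

```text
clock: 21.6
ee_pos: [445.6, 186.2, 109.6]
orientation: [-0.0, 0.013, 1.0, -0.0]
force: [-0.2, -0.2, -1.6]
gripper_width: 33.7
grasp_force: 19.9
```

```bash
python3 -c "
from h import *
plan(445.5,187,36.5,178)"
```

```text
{'clock': 21.6, 'q': [0.372, 0.244, 1.886, -0.001, 1.012, -1.172], 'ee_pos': [445.592, 186.174, 109.56], 'orientation': [-0.0, 0.013, 1.0, -0.0], 'force': [-0.175, -0.228, -1.565], 'gripper_width': 33.729, 'grasp_force': 19.924}
psi 178.49 shift [ 0.1  0.9 73.1] turn 0.49 q6-> 0.37
```

>>> apply_moves(moves=[[0, 1, 30, 0, 0, 0.5, 255], [0, 1, 55, 0, 0, 0.5, 255], [0, 1, 66, 0, 0, 0.5, 255], [0, 1, 72.5, 0, 0, 0.5, 255], [0, 1, 72.5, 0, 0, 0.5, 255], [0, 1, 72.5, 0, 0, 0.5, 255], [0, 1, 72.5, 0, 0, 0.5, 115], [0, 1, 72.5, 0, 0, 0.5, 115], [0, 1, 72.5, 0, 0, 0.5, 115], [0, 1, 72.5, 0, 0, 0.5, 115]])

```text
clock: 22.6
ee_pos: [445.6, 188.3, 37.6]
orientation: [0.0, 0.017, 1.0, 0.0]
force: [0.2, 0.6, -0.4]
gripper_width: 50.3
grasp_force: 0.0
```

>>> apply_moves(moves=[[0, 0, -20, 0, 0, 0, 115], [0, 0, -60, 0, 0, 0, 115], [0, 0, -105, 0, 0, 0, 60], [0, 0, -150, 0, 0, 0, 30], [0, 0, -175, 0, 0, 0, 30], [0, 0, -175, 0, 0, 0, 30]])

```text
clock: 23.2
ee_pos: [447.7, 189.1, 216.5]
orientation: [0.004, 0.017, 1.0, 0.002]
force: [-0.3, -0.3, 0.5]
gripper_width: 79.1
grasp_force: 0.0
```

```bash
python3 blue.py w13.png; python3 - <<'E'
from h import *
plan(590,312,212,195)
t=grab('top','t13.png'); hsv=cv2.cvtColor(t['image'],cv2.COLOR_BGR2HSV)
m=cv2.inRange(hsv,(100,120,40),(125,255,255))
for c in cv2.findContours(m,0,1)[0]:
    b=cv2.boxPoints(cv2.minAreaRect(c))
    if cv2.contourArea(c)>60 and 150<b.mean(0)[0]<500:
        W=np.array([ray(t,*p,62)[:2] for p in b],np.float32); r=cv2.minAreaRect(W); print(b.mean(0).round(),np.round(r[0],1),np.round(r[1],1),round(r[2],1))
E
```

```text
{'clock': 23.25, 'q': [0.376, 0.157, 1.717, 0.0, 1.263, -1.161], 'ee_pos': [446.228, 188.521, 213.908], 'orientation': [0.002, 0.017, 1.0, 0.001], 'force': [-1.274, -0.311, 0.221], 'gripper_width': 79.547, 'grasp_force': 0.0}
psi 178.0408985686341
[320. 173.] [440.9 189.7] [32.9 67.4] 88.0
{'clock': 23.25, 'q': [0.376, 0.157, 1.717, 0.0, 1.263, -1.161], 'ee_pos': [446.228, 188.521, 213.908], 'orientation': [0.002, 0.017, 1.0, 0.001], 'force': [-1.274, -0.311, 0.221], 'gripper_width': 79.547, 'grasp_force': 0.0}
psi 178.04 shift [-139.5  128.3    2.7] turn -16.96 q6-> 0.38
[207. 201.] [593.1 313.4] [69.9 45.1] 12.3
[463. 191.] [ 601.  -379.3] [64.9 39.6] 16.9
```

Blue 1 is in the tray and upright (wrist blob at (320,173), length 67 mm and square to the tray). On to the second blue.

>>> apply_moves(moves=[[-25, 22, 0, 0, 0, -3, 30], [-55, 50, 0, 0, 0, -7, 30], [-85, 78, 0, 0, 0, -12, 30], [-115, 106, 0, 0, 0, -17, 30], [-139, 128, 2, 0, 0, -17, 30], [-139, 128, 2, 0, 0, -17, 30], [-139, 128, 2, 0, 0, -17, 30], [-139, 128, 2, 0, 0, -17, 30]])

```text
clock: 24.1
ee_pos: [587.5, 310.3, 209.2]
orientation: [-0.001, -0.131, 0.991, -0.001]
force: [-0.3, -0.2, 0.5]
gripper_width: 80.2
grasp_force: 0.0
```

```bash
python3 blue.py w14.png; python3 - <<'E'
import cv2
a=cv2.imread('pics/w14.png')[80:280,200:460]; cv2.imwrite('pics/c_w14.png',cv2.resize(a,None,fx=3,fy=3,interpolation=3))
E
```

```text
{'clock': 24.15, 'q': [0.469, 0.454, 1.298, -0.0, 1.391, -1.364], 'ee_pos': [587.599, 310.37, 209.842], 'orientation': [-0.001, -0.131, 0.991, -0.0], 'force': [0.168, 0.476, -0.355], 'gripper_width': 80.353, 'grasp_force': 0.0}
psi 195.013930168963
[329. 186.] [590.6 321.8] [67.7 32.5] 12.5
[243.  28.] [455.8 194. ] [47.7 66.7] 88.2
```

View pics/c_w14.png

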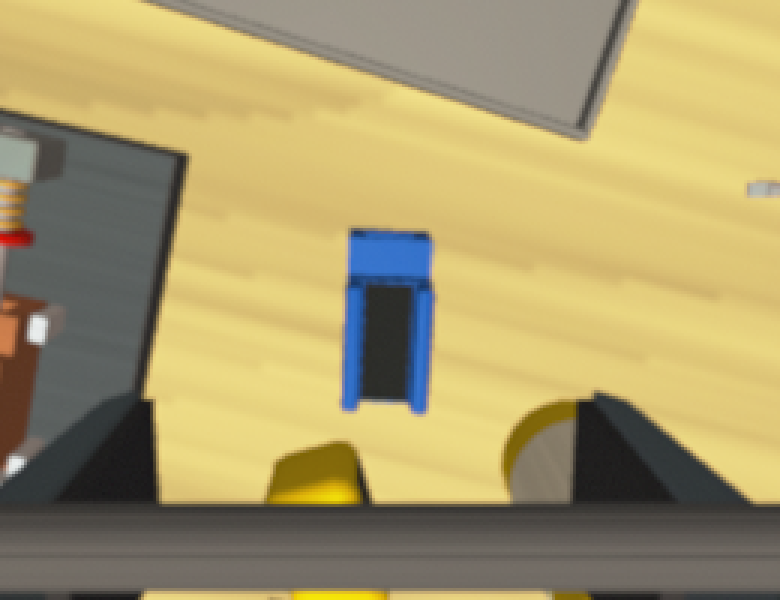

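Crop c_w14 shows the blue hanger at (388,322) standing square. The tape's near edge is at (315,460) and the can's rim at (510,450). I'll check clearances.

```bash
python3 - <<'E'
from h import *
f=pickle.load(open('pics/w14.png.pkl','rb'))
px=lambda u,v:(200+u/3,80+v/3)
print('can rim left',ray(f,*px(504,460),0).round(),ray(f,*px(545,403),0).round(),'z170',ray(f,*px(504,460),170).round())
print('tape near', ray(f,*px(345,442),60).round(),ray(f,*px(275,460),60).round(),ray(f,*px(266,500),0).round(),)
t=pickle.load(open('pics/t13.png.pkl','rb'))
print('can base right/bottom tangents', ray(t,185.5,186,0).round(), ray(t,176,196,0).round(), 'cap L/T/B', ray(t,140,178,170).round(), ray(t,151,166,170).round(),ray(t,151,188.5,170).round())
plan(594,321,31,203)
E
```

```text
can rim left [652. 396.   0.] [621. 406.   0.] z170 [598. 354. 170.]
tape near [642. 319.  60.] [657. 294.  60.] [700. 294.   0.]
can base right/bottom tangents [644. 392.   0.] [616. 419.   0.] cap L/T/B [642. 446. 170.] [671. 420. 170.] [616. 419. 170.]
{'clock': 24.15, 'q': [0.469, 0.454, 1.298, -0.0, 1.391, -1.364], 'ee_pos': [587.599, 310.37, 209.842], 'orientation': [-0.001, -0.131, 0.991, -0.0], 'force': [0.168, 0.476, -0.355], 'gripper_width': 80.353, 'grasp_force': 0.0}
psi 195.01 shift [ -9.2   8.7 178.8] turn -7.99 q6-> 0.47
```

>>> apply_moves(moves=[[-9, 9, 30, 0, 0, -7, 30], [-9, 9, 70, 0, 0, -7, 30], [-9, 9, 110, 0, 0, -7, 30], [-9, 9, 145, 0, 0, -7, 30], [-9, 9, 168, 0, 0, -7, 30], [-9, 9, 177.5, 0, 0, -7, 30], [-9, 9, 177.5, 0, 0, -7, 30], [-9, 9, 177.5, 0, 0, -7, 30]], newtons=20)

```text
clock: 24.95
ee_pos: [595.9, 322.6, 34.5]
orientation: [0.001, -0.191, 0.982, 0.0]
force: [1.0, 0.0, 0.7]
gripper_width: 80.5
grasp_force: 0.0
```

>>> apply_moves(moves=[[0, 0, 0, 0, 0, 0, 100], [0, 0, 0, 0, 0, 0, 130], [0, 0, 0, 0, 0, 0, 150], [0, 0, 0, 0, 0, 0, 180], [0, 0, 0, 0, 0, 0, 255], [0, 0, 0, 0, 0, 0, 255], [0, 0, 0, 0, 0, 0, 255], [0, 0, 0, 0, 0, 0, 255]])

```text
clock: 25.75
ee_pos: [595.1, 322.4, 32.8]
orientation: [0.0, -0.191, 0.982, 0.0]
force: [-0.1, -0.0, 1.8]
gripper_width: 33.6
grasp_force: 19.9
```

>>> apply_moves(moves=[[0, 0, -15, 0, 0, 0, 255], [0, 0, -50, 0, 0, 0, 255], [0, 0, -95, 0, 0, 0, 255], [0, 0, -95, 0, 0, 0, 255], [0, 0, -95, 0, 0, 0, 255]])

```text
clock: 26.25
ee_pos: [595.8, 322.7, 129.9]
orientation: [0.002, -0.191, 0.982, 0.001]
force: [-1.4, -0.6, -1.4]
gripper_width: 33.5
grasp_force: 19.9
```

```bash
python3 -c "
from h import *
plan(391.1,349,127,178)"
```

```text
{'clock': 26.25, 'q': [0.479, 0.515, 1.396, 0.0, 1.227, -1.476], 'ee_pos': [595.759, 322.685, 129.911], 'orientation': [0.002, -0.191, 0.982, 0.001], 'force': [-1.354, -0.584, -1.379], 'gripper_width': 33.535, 'grasp_force': 19.934}
psi 202.04 shift [179.8 101.2   2.3] turn 24.04 q6-> 0.48
```

>>> apply_moves(moves=[[25, 10, 0, 0, 0, 3, 255], [60, 32, 0, 0, 0, 9, 255], [95, 52, 0, 0, 0, 15, 255], [130, 72, 0, 0, 0, 20, 255], [160, 90, 0, 0, 0, 24, 255], [180, 101, 0, 0, 0, 24, 255], [180, 101, 10, 0, 0, 24, 255], [180, 101, 20, 0, 0, 24, 255], [180, 101, 20, 0, 0, 24, 255], [180, 101, 20, 0, 0, 24, 255]])

```text
clock: 27.25
ee_pos: [391.0, 348.0, 106.8]
orientation: [-0.001, 0.018, 1.0, -0.001]
force: [0.1, -0.8, -1.5]
gripper_width: 33.7
grasp_force: 19.9
```

```bash
python3 -c "
from h import *
plan(391.1,349,37.3,178)"
```

```text
{'clock': 27.25, 'q': [0.705, 0.307, 1.802, -0.0, 1.034, -0.83], 'ee_pos': [391.003, 347.99, 106.798], 'orientation': [-0.001, 0.018, 1.0, -0.001], 'force': [0.109, -0.765, -1.528], 'gripper_width': 33.7, 'grasp_force': 19.934}
psi 177.98 shift [-0.1  1.1 69.5] turn -0.02 q6-> 0.71
```

>>> apply_moves(moves=[[0, 1, 30, 0, 0, 0, 255], [0, 1, 52, 0, 0, 0, 255], [0, 1, 63, 0, 0, 0, 255], [0, 1, 69, 0, 0, 0, 255], [0, 1, 69, 0, 0, 0, 255], [0, 1, 69, 0, 0, 0, 255], [0, 1, 69, 0, 0, 0, 115], [0, 1, 69, 0, 0, 0, 115], [0, 1, 69, 0, 0, 0, 115], [0, 1, 69, 0, 0, 0, 115]])

```text
clock: 28.25
ee_pos: [390.5, 349.6, 39.2]
orientation: [0.0, 0.017, 1.0, 0.0]
force: [-0.5, 0.6, -0.5]
gripper_width: 50.5
grasp_force: 0.0
```

>>> apply_moves(moves=[[0, 0, -20, 0, 0, 0, 115], [0, 0, -60, 0, 0, 0, 115], [0, 0, -105, 0, 0, 0, 60], [0, 0, -150, 0, 0, 0, 60], [0, 0, -175, 0, 0, 0, 60], [0, 0, -175, 0, 0, 0, 60], [0, 0, -175, 0, 0, 0, 60]])

```text
clock: 28.95
ee_pos: [390.2, 349.3, 213.8]
orientation: [0.0, 0.017, 1.0, 0.0]
force: [-0.2, 0.7, 0.5]
gripper_width: 69.9
grasp_force: 0.0
```

```bash
python3 blue.py w15.png; python3 -c "
from h import *
plan(662.7,65.7,212,181.6)"
```

```text
{'clock': 29.0, 'q': [0.708, 0.223, 1.635, 0.0, 1.285, -0.828], 'ee_pos': [389.685, 348.846, 212.673], 'orientation': [-0.001, 0.017, 1.0, -0.001], 'force': [0.661, -0.121, 0.208], 'gripper_width': 69.562, 'grasp_force': 0.0}
psi 178.03839303426813
[195. 221.] [433.6 199.1] [53.3 71.3] 88.3
[322. 180.] [390.4 350.8] [31.6 68.7] 88.1
[604. 136.] [350.6 665.8] [34.4 20.7] 88.1
[594.  90.] [301.7 646. ] [61.  28.4] 20.4
{'clock': 29.0, 'q': [0.708, 0.223, 1.635, 0.0, 1.285, -0.828], 'ee_pos': [389.685, 348.846, 212.673], 'orientation': [-0.001, 0.017, 1.0, -0.001], 'force': [0.661, -0.121, 0.208], 'gripper_width': 69.562, 'grasp_force': 0.0}
psi 178.04 shift [-282.5 -273.6    0.6] turn -3.56 q6-> 0.71
```

Both blues are upright in the tray. Now white at station 3.

>>> apply_moves(moves=[[-30, -28, 0, 0, 0, -1, 60], [-65, -62, 0, 0, 0, -2, 60], [-98, -95, 0, 0, 0, -3, 60], [-131, -128, 0, 0, 0, -3.5, 60], [-164, -160, 0, 0, 0, -3.5, 60], [-197, -192, 0, 0, 0, -3.5, 60], [-230, -224, 0, 0, 0, -3.5, 60], [-263, -255, 0, 0, 0, -3.5, 60], [-282.5, -273.5, 0, 0, 0, -3.5, 60], [-282.5, -273.5, 0, 0, 0, -3.5, 60]])

```text
clock: 30.0
ee_pos: [664.5, 63.1, 210.1]
orientation: [-0.002, -0.011, 1.0, -0.001]
force: [-0.8, -0.2, -0.8]
gripper_width: 69.7
grasp_force: 0.0
```

>>> apply_moves(moves=[[0, 0, 0, 0, 0, 0, 60], [0, 0, 0, 0, 0, 0, 60], [0, 0, 0, 0, 0, 0, 60]])

```text
clock: 30.3
ee_pos: [662.4, 67.5, 213.5]
orientation: [-0.0, -0.014, 1.0, 0.0]
force: [-0.5, 0.7, 0.6]
gripper_width: 69.9
grasp_force: 0.0
```

```bash
python3 - <<'E'
from h import *
f=grab('wrist','w16.png'); plan(662.7,65.7,77.5,181.6)
cv2.imwrite('pics/c_w16.png',cv2.resize(f['image'][80:280,190:450],None,fx=3,fy=3,interpolation=3))
hsv=cv2.cvtColor(f['image'],cv2.COLOR_BGR2HSV)
m=cv2.inRange(hsv,(0,0,0),(179,130,60)); m[:,:280]=0;m[:,370:]=0
print(proj(f,[662.7,65.7,108]),proj(f,[662.7,48.7,108]),proj(f,[662.7,82.7,108]))
E
```

```text
{'clock': 30.35, 'q': [0.084, 0.454, 1.289, 0.0, 1.4, -1.515], 'ee_pos': [662.55, 67.422, 213.803], 'orientation': [-0.0, -0.014, 1.0, 0.0], 'force': [0.188, 0.311, 0.497], 'gripper_width': 69.526, 'grasp_force': 0.0}
psi 181.62 shift [-1.000e-01 -1.800e+00  1.363e+02] turn 0.02 q6-> 0.08
[318.22019452 190.03556483] [301.235049   189.55172252] [335.19119676 190.51900425]
```

View pics/c_w16.png

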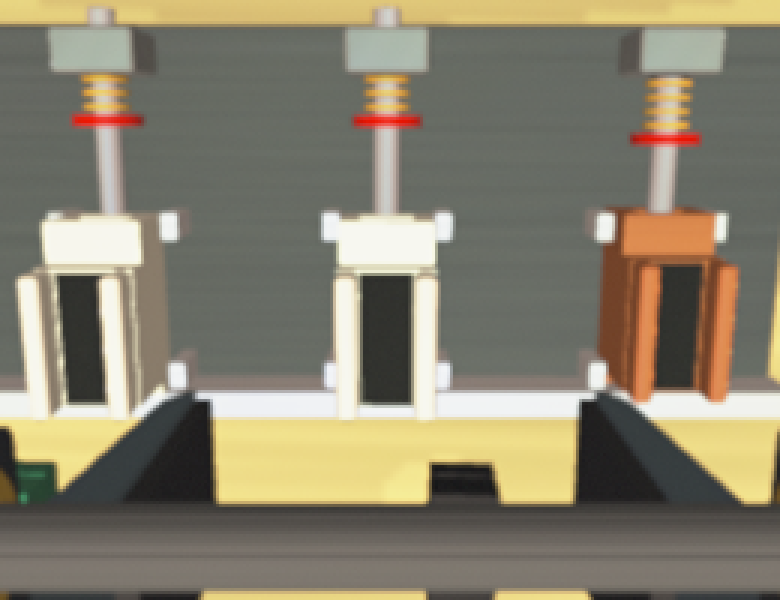

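Crop c_w16 shows raised white hanger 3 at (387,330), centred between the fingers, with its posts on either side. I'll grasp it and lift it straight out.

>>> apply_moves(moves=[[0, -1.8, 40, 0, 0, 0, 60], [0, -1.8, 80, 0, 0, 0, 60], [0, -1.8, 110, 0, 0, 0, 60], [0, -1.8, 128, 0, 0, 0, 60], [0, -1.8, 136, 0, 0, 0, 60], [0, -1.8, 136, 0, 0, 0, 60], [0, -1.8, 136, 0, 0, 0, 60]], newtons=20)

```text
clock: 31.05
ee_pos: [664.1, 65.0, 79.1]
orientation: [0.001, -0.014, 1.0, 0.0]
force: [0.7, 0.2, 0.6]
gripper_width: 69.7
grasp_force: 0.0
```

>>> apply_moves(moves=[[0, 0, 0, 0, 0, 0, 130], [0, 0, 0, 0, 0, 0, 150], [0, 0, 0, 0, 0, 0, 255], [0, 0, 0, 0, 0, 0, 255], [0, 0, 0, 0, 0, 0, 255], [0, 0, 0, 0, 0, 0, 255], [0, 0, 0, 0, 0, 0, 255]])

```text
clock: 31.75
ee_pos: [663.4, 64.5, 78.0]
orientation: [0.0, -0.013, 1.0, -0.0]
force: [-0.2, -0.1, 0.7]
gripper_width: 33.8
grasp_force: 20.0
```

>>> apply_moves(moves=[[0, 0, -6, 0, 0, 0, 255], [0, 0, -14, 0, 0, 0, 255], [0, 0, -24, 0, 0, 0, 255], [0, 0, -40, 0, 0, 0, 255], [0, 0, -65, 0, 0, 0, 255], [0, 0, -80, 0, 0, 0, 255], [0, 0, -80, 0, 0, 0, 255], [0, 0, -80, 0, 0, 0, 255]])

```text
clock: 32.55
ee_pos: [663.1, 64.6, 158.1]
orientation: [0.0, -0.013, 1.0, 0.0]
force: [0.1, 0.3, -1.3]
gripper_width: 33.3
grasp_force: 20.0
```

```bash
python3 -c "
from h import *
plan(449.2,294,130,178)"
```

```text
{'clock': 32.55, 'q': [0.08, 0.481, 1.382, 0.0, 1.278, -1.518], 'ee_pos': [663.131, 64.619, 158.077], 'orientation': [0.0, -0.013, 1.0, 0.0], 'force': [0.089, 0.286, -1.276], 'gripper_width': 33.297, 'grasp_force': 19.999}
psi 181.54 shift [207.7 235.   28.1] turn 3.54 q6-> 0.08
```

>>> apply_moves(moves=[[20, 22, 0, 0, 0, 1, 255], [48, 54, 0, 0, 0, 2, 255], [78, 88, 0, 0, 0, 3, 255], [108, 122, 0, 0, 0, 3.5, 255], [138, 156, 0, 0, 0, 3.5, 255], [168, 190, 0, 0, 0, 3.5, 255], [195, 220, 10, 0, 0, 3.5, 255], [207.7, 235, 28, 0, 0, 3.5, 255], [207.7, 235, 28, 0, 0, 3.5, 255], [207.7, 235, 28, 0, 0, 3.5, 255]])

```text
clock: 33.55
ee_pos: [449.0, 293.5, 129.0]
orientation: [-0.001, 0.017, 1.0, -0.001]
force: [0.5, 0.0, -0.8]
gripper_width: 33.6
grasp_force: 20.0
```

>>> apply_moves(moves=[[0, 0, 20, 0, 0, 0, 255], [0, 0, 20, 0, 0, 0, 255], [0, 0, 20, 0, 0, 0, 255]])

```text
clock: 33.85
ee_pos: [450.3, 293.2, 110.0]
orientation: [0.0, 0.018, 1.0, -0.0]
force: [-0.6, 0.2, -1.2]
gripper_width: 33.5
grasp_force: 20.0
```

```bash
python3 -c "
from h import *
plan(449.2,294,37,178)"
```

```text
{'clock': 33.85, 'q': [0.556, 0.323, 1.768, -0.0, 1.051, -0.979], 'ee_pos': [450.293, 293.199, 110.044], 'orientation': [0.0, 0.018, 1.0, -0.0], 'force': [-0.626, 0.184, -1.195], 'gripper_width': 33.487, 'grasp_force': 19.999}
psi 177.95 shift [ 1.1  0.8 73. ] turn -0.05 q6-> 0.56
```

>>> apply_moves(moves=[[1, 0.5, 30, 0, 0, 0, 255], [1, 0.5, 55, 0, 0, 0, 255], [1, 0.5, 66, 0, 0, 0, 255], [1, 0.5, 72.5, 0, 0, 0, 255], [1, 0.5, 72.5, 0, 0, 0, 255], [1, 0.5, 72.5, 0, 0, 0, 255], [1, 0.5, 72.5, 0, 0, 0, 115], [1, 0.5, 72.5, 0, 0, 0, 115], [1, 0.5, 72.5, 0, 0, 0, 115], [1, 0.5, 72.5, 0, 0, 0, 115]])

```text
clock: 34.85
ee_pos: [448.6, 294.6, 37.6]
orientation: [0.0, 0.017, 1.0, 0.0]
force: [-0.2, 0.2, 0.5]
gripper_width: 50.2
grasp_force: 0.0
```

>>> apply_moves(moves=[[0, 0, -20, 0, 0, 0, 115], [0, 0, -60, 0, 0, 0, 115], [0, 0, -105, 0, 0, 0, 60], [0, 0, -150, 0, 0, 0, 60], [0, 0, -175, 0, 0, 0, 60], [0, 0, -175, 0, 0, 0, 60], [0, 0, -175, 0, 0, 0, 60]])

```text
clock: 35.55
ee_pos: [448.2, 294.4, 212.2]
orientation: [0.0, 0.017, 1.0, 0.0]
force: [-0.3, -0.8, -1.2]
gripper_width: 70.0
grasp_force: 0.0
```

```bash
python3 -c "
from h import *
plan(665.6,-39.4,212,181.6)"
```

```text
{'clock': 35.55, 'q': [0.56, 0.243, 1.609, 0.0, 1.289, -0.977], 'ee_pos': [448.233, 294.351, 212.243], 'orientation': [0.0, 0.017, 1.0, 0.0], 'force': [-0.344, -0.76, -1.213], 'gripper_width': 69.96, 'grasp_force': 0.0}
psi 178.04 shift [-2.287e+02 -3.261e+02  2.000e-01] turn -3.56 q6-> 0.56
```

>>> apply_moves(moves=[[-22, -30, 0, 0, 0, -1, 60], [-48, -68, 0, 0, 0, -2, 60], [-74, -106, 0, 0, 0, -3, 60], [-100, -144, 0, 0, 0, -3.5, 60], [-126, -182, 0, 0, 0, -3.5, 60], [-152, -218, 0, 0, 0, -3.5, 60], [-178, -254, 0, 0, 0, -3.5, 60], [-204, -290, 0, 0, 0, -3.5, 60], [-225, -320, 0, 0, 0, -3.5, 60], [-228.7, -326, 0, 0, 0, -3.5, 60]])

```text
clock: 36.55
ee_pos: [666.4, -42.9, 208.7]
orientation: [-0.002, -0.012, 1.0, -0.0]
force: [-0.3, 0.7, -0.2]
gripper_width: 70.0
grasp_force: 0.0
```

>>> apply_moves(moves=[[0, 0, 0, 0, 0, 0, 60], [0, 0, 0, 0, 0, 0, 60], [0, 0, 0, 0, 0, 0, 60], [0, 0, 0, 0, 0, 0, 60]])

```text
clock: 36.95
ee_pos: [665.3, -37.8, 212.5]
orientation: [-0.0, -0.014, 1.0, 0.0]
force: [-0.0, -0.4, -0.3]
gripper_width: 69.7
grasp_force: 0.0
```

```bash
python3 - <<'E'
from h import *
f=grab('wrist','w17.png'); plan(665.6,-39.4,77.5,181.6)
print(proj(f,[665.6,-39.4,108]).round(1))
g=cv2.cvtColor(f['image'],cv2.COLOR_BGR2HSV)
row=cv2.inRange(g,(0,0,190),(179,60,255))[185,270:370]; print((np.where(row)[0]+270).tolist())
E
```

```text
{'clock': 37.0, 'q': [-0.074, 0.455, 1.29, 0.0, 1.397, -1.674], 'ee_pos': [665.435, -37.999, 212.598], 'orientation': [0.0, -0.014, 1.0, 0.0], 'force': [0.311, 0.24, 0.668], 'gripper_width': 69.393, 'grasp_force': 0.0}
psi 181.62 shift [-1.000e-01 -1.400e+00  1.351e+02] turn 0.02 q6-> -0.07
[318.4 190.2]
[302, 303, 304, 305, 306, 307, 308, 328, 329, 330, 331, 332, 333, 334, 335]
```

Hanger 2's cheeks span columns 302 to 335, centred at 318.5 where predicted. I'll grasp and lift.

>>> apply_moves(moves=[[0, -1.4, 40, 0, 0, 0, 60], [0, -1.4, 80, 0, 0, 0, 60], [0, -1.4, 110, 0, 0, 0, 60], [0, -1.4, 127, 0, 0, 0, 60], [0, -1.4, 135, 0, 0, 0, 60], [0, -1.4, 135, 0, 0, 0, 60], [0, -1.4, 135, 0, 0, 0, 60]], newtons=20)

```text
clock: 37.7
ee_pos: [666.7, -40.4, 78.5]
orientation: [0.001, -0.014, 1.0, -0.0]
force: [0.6, -0.3, 1.0]
gripper_width: 69.6
grasp_force: 0.0
```

>>> apply_moves(moves=[[0, 0, 0, 0, 0, 0, 130], [0, 0, 0, 0, 0, 0, 150], [0, 0, 0, 0, 0, 0, 255], [0, 0, 0, 0, 0, 0, 255], [0, 0, 0, 0, 0, 0, 255], [0, 0, 0, 0, 0, 0, 255], [0, 0, 0, 0, 0, 0, 255]])

```text
clock: 38.4
ee_pos: [665.9, -40.6, 77.4]
orientation: [0.0, -0.013, 1.0, 0.0]
force: [-0.3, -0.3, 2.1]
gripper_width: 33.5
grasp_force: 20.0
```

>>> apply_moves(moves=[[0, 0, -6, 0, 0, 0, 255], [0, 0, -14, 0, 0, 0, 255], [0, 0, -24, 0, 0, 0, 255], [0, 0, -40, 0, 0, 0, 255], [0, 0, -65, 0, 0, 0, 255], [0, 0, -80, 0, 0, 0, 255], [0, 0, -80, 0, 0, 0, 255], [0, 0, -80, 0, 0, 0, 255]])

```text
clock: 39.2
ee_pos: [665.6, -40.6, 157.6]
orientation: [0.0, -0.013, 1.0, 0.0]
force: [-0.3, 0.0, -1.7]
gripper_width: 33.5
grasp_force: 20.0
```

```bash
python3 -c "
from h import *
plan(387.4,242,155,178)"
```

```text
{'clock': 39.2, 'q': [-0.078, 0.483, 1.381, 0.0, 1.278, -1.676], 'ee_pos': [665.637, -40.552, 157.55], 'orientation': [0.0, -0.013, 1.0, 0.0], 'force': [-0.251, 0.031, -1.73], 'gripper_width': 33.471, 'grasp_force': 20.0}
psi 181.53 shift [270.6 289.9   2.5] turn 3.53 q6-> -0.08
```

>>> apply_moves(moves=[[20, 22, 0, 0, 0, 1, 255], [50, 54, 0, 0, 0, 2, 255], [82, 88, 0, 0, 0, 3, 255], [114, 122, 0, 0, 0, 3.5, 255], [146, 156, 0, 0, 0, 3.5, 255], [178, 190, 0, 0, 0, 3.5, 255], [210, 224, 0, 0, 0, 3.5, 255], [240, 258, 0, 0, 0, 3.5, 255], [262, 282, 0, 0, 0, 3.5, 255], [270.6, 290, 2, 0, 0, 3.5, 255]])

```text
clock: 40.2
ee_pos: [384.9, 243.2, 154.5]
orientation: [-0.001, 0.016, 1.0, -0.0]
force: [0.6, -0.1, -2.1]
gripper_width: 33.5
grasp_force: 20.0
```

>>> apply_moves(moves=[[0, 0, 0, 0, 0, 0, 255], [0, 0, 20, 0, 0, 0, 255], [0, 0, 40, 0, 0, 0, 255], [0, 0, 40, 0, 0, 0, 255], [0, 0, 40, 0, 0, 0, 255]])

```text
clock: 40.7
ee_pos: [388.4, 241.2, 115.1]
orientation: [-0.0, 0.018, 1.0, -0.0]
force: [0.1, 1.0, -0.9]
gripper_width: 33.5
grasp_force: 20.0
```

```bash
python3 -c "
from h import *
plan(387.4,242,37,178)"
```

```text
{'clock': 40.7, 'q': [0.531, 0.2, 1.931, -0.0, 1.012, -1.004], 'ee_pos': [388.435, 241.228, 115.132], 'orientation': [-0.0, 0.018, 1.0, -0.0], 'force': [0.073, 0.965, -0.941], 'gripper_width': 33.513, 'grasp_force': 20.0}
psi 177.96 shift [ 1.   0.8 78.1] turn -0.04 q6-> 0.53
```

>>> apply_moves(moves=[[1, 0.5, 30, 0, 0, 0, 255], [1, 0.5, 58, 0, 0, 0, 255], [1, 0.5, 71, 0, 0, 0, 255], [1, 0.5, 77.5, 0, 0, 0, 255], [1, 0.5, 77.5, 0, 0, 0, 255], [1, 0.5, 77.5, 0, 0, 0, 255], [1, 0.5, 77.5, 0, 0, 0, 115], [1, 0.5, 77.5, 0, 0, 0, 115], [1, 0.5, 77.5, 0, 0, 0, 115], [1, 0.5, 77.5, 0, 0, 0, 115]])

```text
clock: 41.7
ee_pos: [386.8, 242.8, 38.1]
orientation: [0.0, 0.017, 1.0, 0.0]
force: [-0.4, 0.9, 0.5]
gripper_width: 50.3
grasp_force: 0.0
```

>>> apply_moves(moves=[[0, 0, -20, 0, 0, 0, 115], [0, 0, -60, 0, 0, 0, 115], [0, 0, -105, 0, 0, 0, 60], [0, 0, -150, 0, 0, 0, 60], [0, -30, -180, 0, 0, 0, 60], [0, -75, -180, 0, 0, 0, 60], [0, -120, -180, 0, 0, 0, 60], [0, -165, -180, 0, 0, 0, 60], [0, -195, -180, 0, 0, 0, 60], [0, -195, -180, 0, 0, 0, 60]])

```text
clock: 42.7
ee_pos: [379.4, 45.0, 217.9]
orientation: [0.0, 0.02, 1.0, -0.0]
force: [-0.3, -0.3, -0.1]
gripper_width: 69.9
grasp_force: 0.0
```

```bash
python3 - <<'E'
from h import *
st(); t=grab('top','t18.png'); s=grab('scene','s18.png')
a=cv2.resize(s['image'][130:310,130:500],None,fx=1.6,fy=1.6,interpolation=3); b=cv2.resize(t['image'][120:300,130:500],None,fx=1.6,fy=1.6,interpolation=3)
cv2.imwrite('pics/fin.png',np.vstack([a,b]))
E
```

```text
{'clock': 42.7, 'q': [0.089, -0.012, 1.895, -0.001, 1.259, -1.442], 'ee_pos': [379.448, 45.039, 217.943], 'orientation': [0.0, 0.02, 1.0, -0.0], 'force': [-0.298, -0.289, -0.079], 'gripper_width': 69.854, 'grasp_force': 0.0}
```

View pics/fin.png

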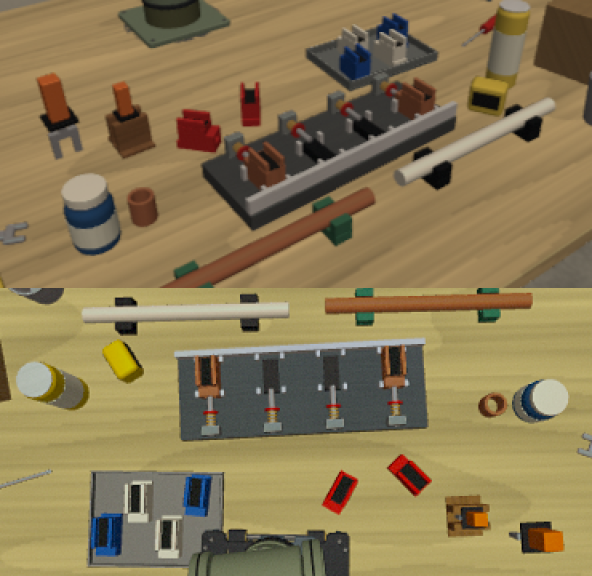

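The final view shows two blue and two white hangers upright in the tray at lower-image (195,493), (105,533), (138,500) and (168,537). Both copper hangers are still locked, the fork is upright in its rest at (475,518), and the bystanders look undisturbed. There is no third blue hanger.

```bash
python3 -c "
from cell import manip
print(manip.job_done())"
```

```text
the job is handed in; nothing more can be done
None
```

The job is done and handed in at about 43 s: both white hangers were freed with the fork and stand upright in the grey tray with the two blue hangers present, both copper hangers are still locked on the rail, the fork hangs upright in its rest, and nothing else looked disturbed in the last picture.

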